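# Change the reagent bottles, shut the drawer and prime the pump

### The arm

A 7-joint arm with a two-finger parallel gripper is mounted at the origin on the work surface. World frame = base frame: x ahead of the robot, y to its left, z up, the work surface at z = 0. Lengths are in m, angles in rad, forces in N, time in s.
With the tool pointing down it reaches from about 0.4 to 0.85 m from the base axis. Payload 6.9 kg.
Tool frame: the origin (TCP) lies midway between the tips of the shut fingers; the grasp point (between the pads) lies arm.hold_point_z behind it (arm.hold_point_z is the distance from the TCP to the grasp point, in m); z points along the fingers, x is the direction in which the jaws open and shut, and the axes are right-handed (so a half turn about z gives the same grasp; the last joint's range is limited). The gripper opens to 85 mm and grips with 20 to 120 N. Pads are 22 mm wide; open, the fingers measure 114 mm over their backs; the gripper's body (76 mm by 85 mm) begins 54 mm behind the grasp point. The pads swing forward as they close: fully open they stand 13 mm farther back than shut.
Start: joints at [1.274, 0.507, -0.238, 1.5, 0.126, 1.149, -0.155], TCP at [0.244, -0.575, 0.231] pointing down, gripper open.
Joint ranges: [-3.08, 3.08], [-0.24, 2.05], [-1.43, 1.35], [0, 2.5], [-1.52, 4.66], [0.17, 1.96], [-2.89, 2.89]. Speed limits (rad/s): [2.39, 2.39, 3.14, 3.14, 3.14, 3.14, 3.14].

### API

Orientations are given as a unit quaternion [w, x, y, z].
In Python, from cell import arm, get_image, camera_model, close_job gives the robot as it stands. The module is installed in compiled form; this text tells all that it offers.
- The arm moves only by the shell command python3 -m crank 'ROWS'. ROWS is JSON, a list of rows, each a list of 7 numbers: the shift along the tool's x, y, z in cm, then the turn, a rotation vector about the tool's x, y, z in degrees, then the finger opening in cm, from 0 to 8.54. In form: [[tx, ty, tz, rx, ry, rz, fingers], ...]. A call has 1 to 20 rows; each row is the pose to reach, as a shift and turn from the pose commanded when the call began, along the tool's axes at that moment; what a row does not reach only later rows make up. A row lasts 1/8 s, in which the tool goes at most 62.5 mm and 10.7 degrees, less where a joint would pass 70% of its speed; a pose out of reach is approached as far as the arm can. A call with a gripper value outside its range is refused whole. The fingers move at their own pace and stop on an object; the grip force is fixed at half the most. Time passes only in rows, so rows that repeat a pose let the fingers close. It gives the time, the measured TCP pose, the force and the opening at its end, in the units of the state.
- arm.get_obs(): the state, without advancing time (a new reading comes with each control period).
- get_image(name): name is "side" or "top"; returns the picture (384x512x3 uint8, red, green, blue); there is no depth.
- camera_model(name): a dict with "camera_matrix" (3x3 intrinsics, pixels), "k1" (the pictures are not rectified: a ray, as slopes to the right and down, at radius r is drawn at 1 + k1 r^2 times it, then the intrinsics apply), "world_from_camera" (4x4, takes a point from camera to world coordinates). Camera axes: x right, y up, looking along -z (the intrinsics and any distortion apply to the point x, -y, -z); pixel columns grow to the right and rows downward; lengths in m; the calibration is good to about 2 mm. A picture is of the moment at which its call begins. camera_model takes no time and is no camera call.
- close_job(): hands the job in, once; it reports no verdict.
The state is a dict: "time_s": time; "qpos": joint angles; "qd": joint speeds; "tau": joint torques, N m; "ee_pos": TCP position; "ee_rot": TCP orientation; "ft_force": force on the tool from outside, world axes, zero at the start; "wrist_torque": the same for the moment, N m; "finger_gap": opening from 0.0 (shut) to 1.0 (fully open).
Only numpy, scipy, OpenCV 4.12 (cv2) and the standard library are available. Lean on these libraries where they do the work, as an engineer would, in place of code of your own. Each camera call takes 0.05 s, during which the arm holds its last target.

### The job

Change the analyser's reagents: put every spent, uncapped bottle from the open drawer into the black waste bin and stand every fresh, capped bottle upright in a bay of its own in the drawer. Then push the drawer fully home, without slamming it, until it seats at its detent, and only after that turn the priming pump's crank clockwise through one full turn, leaving its knob back at the index block. Do not knock over the dropper bottles.

Things in the scene. Friction and masses are not known exactly. Their poses are not given: they have to be found in the camera images.
- drawer (a joint): Slide of the drawer, m: 0 = fully home, front flush with the cabinet; grows as it comes out towards the robot, at most 0.17; starts 0.13 to 0.14 out. About 1 N of friction. Over the last 13 mm a sprung roller resists with up to about 10 N; past 5 mm the detent snaps it in to 0 and holds it. Let go between 13 and 5 mm, it springs back out to about 12 mm.
- cabinet: White reagent cabinet fixed on the table, 130 deep (x) x 278 wide (y) x 140 mm high, its open front facing -x. Origin at the centre of its underside. The drawer slides out of its front.
- drawer_floor (a point): Centre of the drawer's inside floor, 30 mm above the table; the drawer closes along this frame's +x; z up. One row along y of four bays, each 58 (y) x 64 mm (x), 62 mm apart; dividers (4 mm thick), sides and back stand 28 mm above the floor. The front panel stands 36 mm above it, 10 mm thick, outer face at x = -42 mm.
- drawer_handle (a point): Middle of the drawer's steel bar handle: a level bar about 10 mm thick and 110 mm long (along the drawer's y), 35 mm in front of the front panel, 42 mm above the table; free air in front of, below and above it, so fingers pointing down in front of it can push it. Axes as drawer_floor.
- bay0 (a point): Centre of the floor of bay 0 of the drawer (bay 0 at the +y end, bay 3 at the -y end), 30 mm above the table, axes as drawer_floor.
- bay1 (a point): Centre of the floor of bay 1 of the drawer (bay 0 at the +y end, bay 3 at the -y end), 30 mm above the table, axes as drawer_floor.
- bay2 (a point): Centre of the floor of bay 2 of the drawer (bay 0 at the +y end, bay 3 at the -y end), 30 mm above the table, axes as drawer_floor.
- bay3 (a point): Centre of the floor of bay 3 of the drawer (bay 0 at the +y end, bay 3 at the -y end), 30 mm above the table, axes as drawer_floor.
- fresh0: Fresh reagent bottle: square white body 50 x 50 x 52 mm with a round grey closed cap on top, 32 mm diameter, 30 mm high (82 mm in all, 0.11 to 0.22 kg). Origin at the centre of its underside, z up, x and y square to its sides. Starts upright on the blue pad on the table. Two to four are there; None when absent.
- fresh1: Fresh reagent bottle: square white body 50 x 50 x 52 mm with a round grey closed cap on top, 32 mm diameter, 30 mm high (82 mm in all, 0.11 to 0.22 kg). Origin at the centre of its underside, z up, x and y square to its sides. Starts upright on the blue pad on the table. Two to four are there; None when absent.
- fresh2: Fresh reagent bottle: square white body 50 x 50 x 52 mm with a round grey closed cap on top, 32 mm diameter, 30 mm high (82 mm in all, 0.11 to 0.22 kg). Origin at the centre of its underside, z up, x and y square to its sides. Starts upright on the blue pad on the table. Two to four are there; None when absent.
- fresh3: Fresh reagent bottle: square white body 50 x 50 x 52 mm with a round grey closed cap on top, 32 mm diameter, 30 mm high (82 mm in all, 0.11 to 0.22 kg). Origin at the centre of its underside, z up, x and y square to its sides. Starts upright on the blue pad on the table. Two to four are there; None when absent.
- spent0: Spent, empty reagent bottle: the same square white body 50 x 50 x 52 mm, but uncapped: a bare open white neck on top, 24 mm diameter, 27 mm high (79 mm in all, about 0.06 kg). Origin at the centre of its underside, z up, x and y square to its sides. Starts standing in a bay of the drawer. Two or three are there; None when absent.
- spent1: Spent, empty reagent bottle: the same square white body 50 x 50 x 52 mm, but uncapped: a bare open white neck on top, 24 mm diameter, 27 mm high (79 mm in all, about 0.06 kg). Origin at the centre of its underside, z up, x and y square to its sides. Starts standing in a bay of the drawer. Two or three are there; None when absent.
- spent2: Spent, empty reagent bottle: the same square white body 50 x 50 x 52 mm, but uncapped: a bare open white neck on top, 24 mm diameter, 27 mm high (79 mm in all, about 0.06 kg). Origin at the centre of its underside, z up, x and y square to its sides. Starts standing in a bay of the drawer. Two or three are there; None when absent.
- spent3: Spent, empty reagent bottle: the same square white body 50 x 50 x 52 mm, but uncapped: a bare open white neck on top, 24 mm diameter, 27 mm high (79 mm in all, about 0.06 kg). Origin at the centre of its underside, z up, x and y square to its sides. Starts standing in a bay of the drawer. Two or three are there; None when absent.
- bin: Black open-topped waste bin fixed on the table, 150 x 150 mm outside, 60 mm high, walls and floor 5 mm. Origin at the centre of its underside, x and y square to its walls, z up.
- crank (a joint): Turn of the priming pump's crank disc about its upright axis, rad: grows clockwise seen from above. It starts within 0.12 of 0, where the knob stands at the pump's index block; a full turn later it reads 2 pi. It stays where it is left (about 0.06 N m of friction, 1.5 N at the knob) and may be wound at most from -1 to 9.5.
- crank_axis (a point): Centre of the top of the crank disc, on its axis, 88 mm above the table. The disc is bare aluminium, 112 mm diameter, 12 mm thick, on a round grey pump body 140 mm diameter, 70 mm high with a small black index block (12 x 14 mm, up to 92 mm above the table) 64 mm from the axis.
- knob_mid (a point): Middle of the crank's upright round black knob: 22 mm diameter, from 89 to 133 mm above the table, this point 113 mm up, 42 mm from the crank axis. It spins freely on its own pin, so it can be held without turning the hand.
- dropper0: Small white round dropper bottle, 38 mm diameter, 82 mm high, bystander on the +y side. Origin at the centre of its underside, z up.
- dropper1: Same dropper bottle, bystander on the -y side. Origin at the centre of its underside, z up.

How it is judged:
By the outcome, as a careful person would: the job done as asked, in the order asked, and still so for the second after the job is handed in, with the robot touching nothing.
Of fresh0, fresh1, fresh2, fresh3 only 2 to 4 are there at a start; the rules pass over those that are not, and their reading is None.
Of spent0, spent1, spent2, spent3 only 2 to 3 are there at a start; the rules pass over those that are not, and their reading is None.
At some moment in a run one of fresh0, fresh1, fresh2, fresh3 may be knocked a few centimetres aside while the robot is not near it.
It also fails if it takes over 210 s, if anything falls off the work surface, if the arm or the gripper's body presses on something with over 40 N, if the wrist force passes 120 N, or if a joint passes its speed limit or range.

## Working session

There is one attempt and no reset: what is moved stays moved. The work goes in short steps, Python scripts to look and compute and a shell command to move; the robot and the scene stay as the last step left them, time stands still between calls to the robot, and variables do not carry over. Pictures are saved under pics/ and viewed, and the job is handed in when it is done.

```bash
mkdir -p pics; ls
python3 - <<'E'
from cell import arm,get_image,camera_model
import cv2
o=arm.get_obs()
for k,v in o.items(): print(k,v)
print(arm.hold_point_z)
for n in("side","top"):
    cv2.imwrite(f"pics/{n}0.png",get_image(n)[:,:,::-1]); m=camera_model(n); print(n,m)
E
```

```text
pics
time_s 0.0
qpos [ 1.27450292  0.50834002 -0.2375264   1.50108943  0.12571641  1.14889252
 -0.15479544]
qd [ 2.30161783e-03 -7.16944679e-04 -1.00295259e-03  1.40033846e-03
  4.28454748e-05 -2.33334411e-04 -1.15175956e-03]
tau [ 3.24128741e-04 -6.20601368e+01 -2.18566842e+00 -2.49654686e+01
  1.30171952e-02  1.18850847e-02  2.91469325e-05]
ee_pos [ 0.24415667 -0.57481823  0.23044334]
ee_rot [-4.61943730e-04  8.33993869e-01 -5.51773025e-01 -7.36174028e-04]
ft_force [0.57868134 0.70839792 0.80882717]
wrist_torque [ 0.02256579 -0.0137397  -0.02009103]
finger_gap 1.0027836920666249
0.0187
side {'camera_matrix': array([[385.01051688,   0.        , 252.91615733],
       [  0.        , 385.01051688, 190.17794904],
       [  0.        ,   0.        ,   1.        ]]), 'k1': -0.011329650141368443, 'world_from_camera': array([[-0.89654667,  0.28322123, -0.34057277,  0.20801315],
       [-0.44275068, -0.59601584,  0.66987831,  0.69507165],
       [-0.01326301,  0.75136599,  0.65975241,  0.80361149],
       [ 0.        ,  0.        ,  0.        ,  1.        ]])}
top {'camera_matrix': array([[491.1827527 ,   0.        , 264.53683977],
       [  0.        , 491.1827527 , 190.93435831],
       [  0.        ,   0.        ,   1.        ]]), 'k1': -0.17655600574217986, 'world_from_camera': array([[-9.07055148e-04,  9.92691536e-01, -1.20675981e-01,
         3.78104548e-01],
       [-9.99932370e-01,  4.98818120e-04,  1.16192661e-02,
         1.70208077e-02],
       [ 1.15945424e-02,  1.20678359e-01,  9.92623947e-01,
         1.65622210e+00],
       [ 0.00000000e+00,  0.00000000e+00,  0.00000000e+00,
         1.00000000e+00]])}
```

View pics/side0.png

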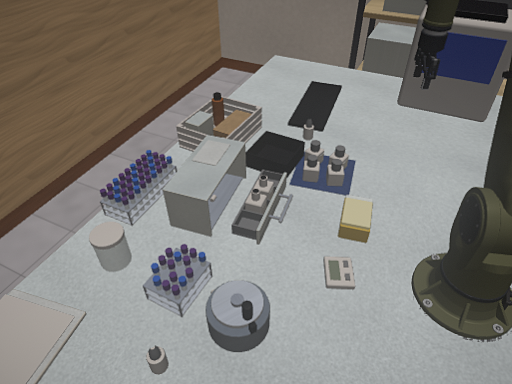

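View pics/top0.png

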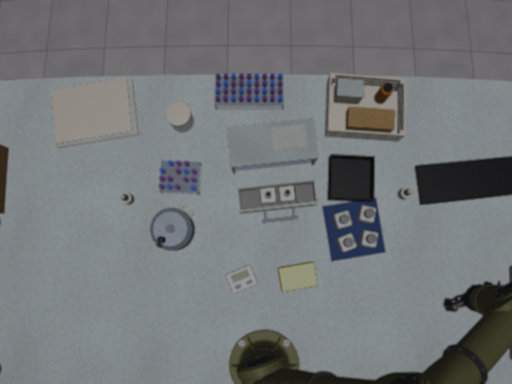

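The side view shows the drawer (260,205) with two spent bottles, four capped bottles on the blue pad (325,163), the bin (275,150), and the pump (238,312) with its knob at (248,310). I'll enlarge the pictures to measure.

```bash
cat > h.py <<'E'
import numpy as np,cv2
from cell import arm,get_image,camera_model
from scipy.spatial.transform import Rotation as R
M={n:camera_model(n) for n in("side","top")}
def par(n):
    m=M[n];W=m["world_from_camera"];return m["camera_matrix"],np.array([m["k1"],0,0,0,0.]),W[:3,:3]@np.diag([1,-1,-1.]),W[:3,3]
def proj(n,P):
    K,d,Rw,c=par(n);P=np.atleast_2d(np.array(P,float))
    return cv2.projectPoints(P,cv2.Rodrigues(Rw.T)[0],-Rw.T@c,K,d)[0].reshape(-1,2)
def ray(n,uv):
    K,d,Rw,c=par(n);p=cv2.undistortPoints(np.array([[uv]],float),K,d)[0,0]
    v=Rw@np.array([p[0],p[1],1]);return c,v/np.linalg.norm(v)
def onz(n,uv,z):
    c,v=ray(n,uv);return c+v*(z-c[2])/v[2]
def tri(a,b):
    c1,v1=ray("side",a);c2,v2=ray("top",b)
    A=np.stack([v1,-v2],1);s=np.linalg.lstsq(A,c2-c1,rcond=None)[0]
    p,q=c1+s[0]*v1,c2+s[1]*v2;return (p+q)/2,np.linalg.norm(p-q)
def snap(n,name,box=None,k=4):
    im=get_image(n)[:,:,::-1]; cv2.imwrite(f"pics/{name}_raw.png",im)
    crop(f"{name}_raw",name,box,k)
def crop(src,name,box,k,draw=()):
    im=cv2.imread(f"pics/{src}.png")
    x0,y0,x1,y1=box or (0,0,512,384)
    c=cv2.resize(im[y0:y1,x0:x1],None,fx=k,fy=k,interpolation=cv2.INTER_CUBIC)
    for (u,v,col) in draw: cv2.circle(c,(int((u-x0+.5)*k),int((v-y0+.5)*k)),2,col,-1)
    for u in range((x0+9)//10*10,x1,10): cv2.putText(c,str(u),(int((u-x0+.5)*k)-8,8),0,.3,(0,0,255),1);cv2.line(c,(int((u-x0+.5)*k),10),(int((u-x0+.5)*k),14),(0,0,255),1)
    for v in range((y0+9)//10*10,y1,10): cv2.putText(c,str(v),(0,int((v-y0+.5)*k)+3),0,.3,(0,0,255),1);cv2.line(c,(20,int((v-y0+.5)*k)),(24,int((v-y0+.5)*k)),(0,0,255),1)
    cv2.imwrite(f"pics/{name}.png",c)
E
python3 - <<'E'
from h import *
crop("top0","t1",(220,110,420,270),4)
crop("side0","s1",(160,110,360,250),4)
crop("top0","t2",(110,140,210,260),5)
crop("side0","s2",(130,240,290,384),4)
E
```

```text
(no output)
```

View pics/t1.png

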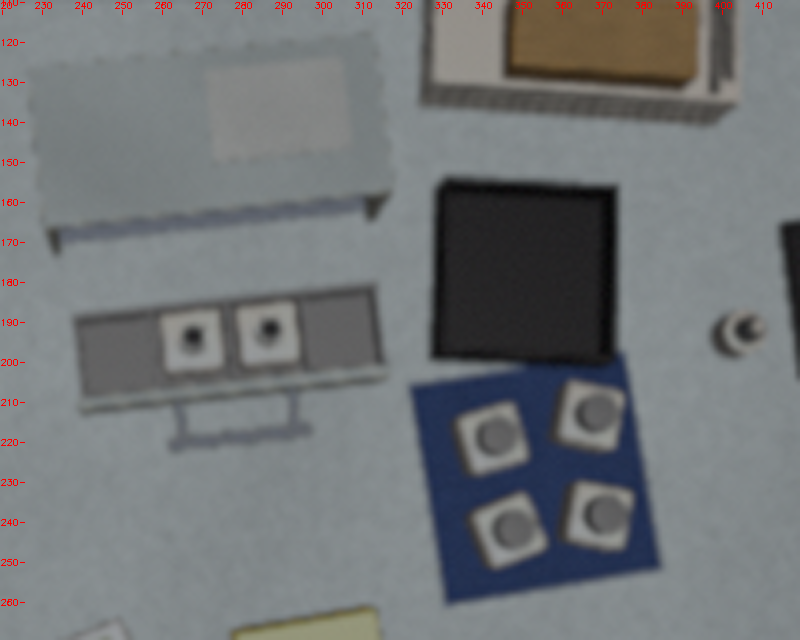

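View pics/s1.png

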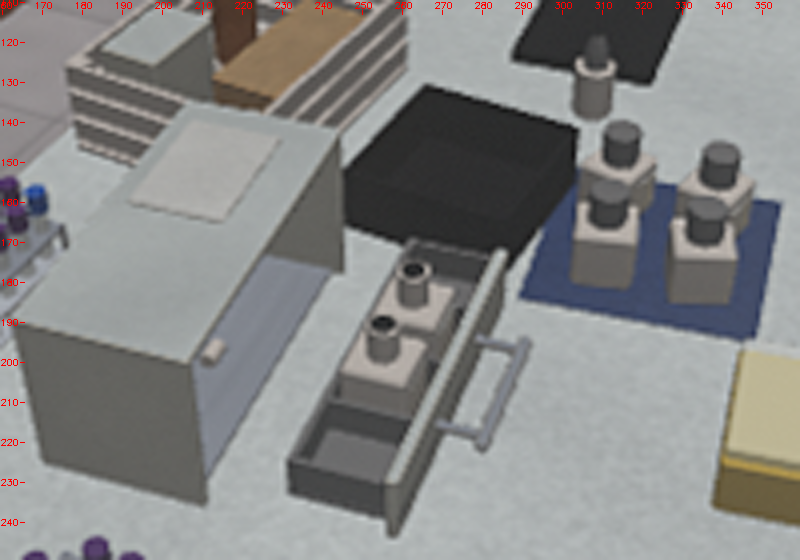

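View pics/t2.png

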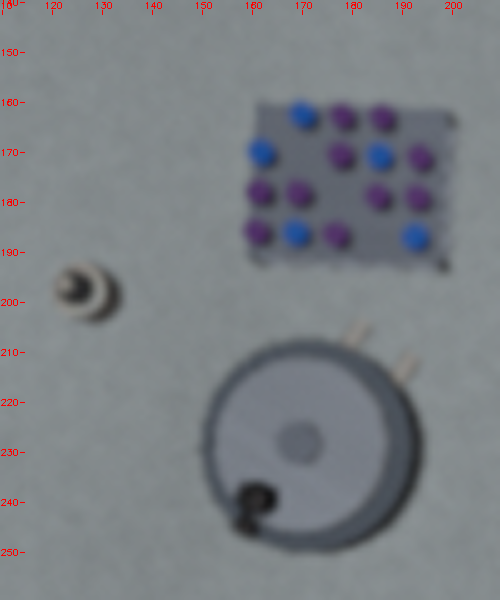

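View pics/s2.png

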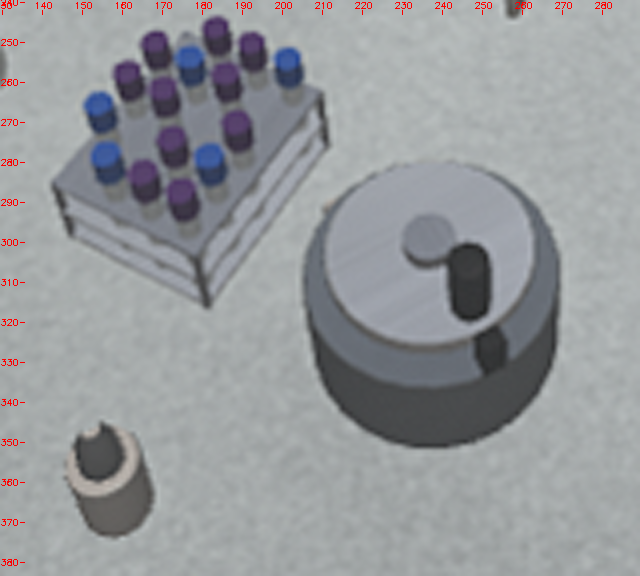

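The top view shows two uncapped bottles in bays 1 and 2 (necks at 268,194 and 287,192). There are four capped bottles with caps at (344,219), (369,212), (348,242) and (370,238). The knob is at about (160,239), beside its index block. Next I triangulate.

```bash
cat >> h.py <<'E'
def T(x0,y0,k,p): return (p[0]/k+x0-.5,p[1]/k+y0-.5)
E
python3 - <<'E'
from h import *
np.set_printoptions(precision=4,suppress=True)
t=lambda *p:T(220,110,4,p); s=lambda *p:T(160,110,4,p)
t2=lambda *p:T(110,140,5,p); s2=lambda *p:T(130,240,4,p)
pts={"A":(s(609,190),t(497,437)),"B":(s(623,128),t(597,412)),"C":(s(708,208),t(515,530)),"D":(s(720,152),t(604,516)),
"sp1":(s(383,324),t(193,338)),"sp2":(s(413,270),t(269,330)),
"handL":(s(482,444),t(176,444)),"handR":(s(524,342),t(306,428)),
"frontL":(s(390,484),t(80,411)),"frontR":(s(503,253),t(385,378)),
"binNear":(s(578,128),t(616,189)),"bin2":(s(347,172),t(434,357)),"bin3":(s(427,86),t(616,189)),
"cabL":(s(195,358),t(48,232)),"cabR":(s(340,135),t(388,196)),
"knob":(s2(470,255),t2(257,494)),"idx":(s2(492,333),t2(246,523)),"hub":(s2(430,228),t2(300,442)),
"drop0":(s2(98,432),t2(75,287)),"drop1":(s(597,45),t(750,326))}
for k,(a,b) in pts.items(): print(k,*tri(a,b))
# bin corners top z=.06
for p in [(440,180),(616,189),(612,364),(434,357)]: print("bin",onz("top",t(*p),.06))
for p in [(25,68),(372,32),(388,196),(48,232)]: print("cab",onz("top",t(*p),.14))
E
```

```text
A [ 0.4809 -0.2563  0.0841] 0.0038739788848404172
B [ 0.4996 -0.3385  0.0866] 0.0016954306265206875
C [ 0.4055 -0.2705  0.0812] 0.002761526732364077
D [ 0.417  -0.3426  0.0846] 0.004642548033712403
sp1 [ 0.5578 -0.0106  0.1105] 0.0033630514386084782
sp2 [ 0.5639 -0.071   0.1113] 0.002853881505022358
handL [0.4774 0.0019 0.041 ] 0.0019657153671866785
handR [ 0.4901 -0.1052  0.0434] 0.001544542159340642
frontL [0.5057 0.0813 0.0644] 0.00821884795453853
frontR [ 0.5314 -0.1674  0.0677] 0.00628996630383271
binNear [ 0.6232 -0.3823  0.0435] 0.1357392826056527
bin2 [ 0.5976 -0.1728  0.1194] 0.1284058019522709
bin3 [ 0.6887 -0.3657  0.0601] 0.0025715744030687707
cabL [0.6364 0.1027 0.1423] 0.0011460989680119956
cabR [ 0.6678 -0.1637  0.1386] 0.0047509020494783255
knob [0.415  0.3222 0.1308] 0.00043128370684066296
idx [0.3969 0.3364 0.093 ] 0.0005452694418665483
hub [0.4494 0.301  0.1024] 0.0016541114563666018
drop0 [0.5517 0.4585 0.0734] 0.002636465444968497
drop1 [ 0.5707 -0.4727  0.0737] 0.0004251096131539494
bin [ 0.6942 -0.2176  0.06  ]
bin [ 0.6875 -0.3661  0.06  ]
bin [ 0.5405 -0.3583  0.06  ]
bin [ 0.5464 -0.21    0.06  ]
cab [0.7682 0.1221 0.14  ]
cab [ 0.7985 -0.1539  0.14  ]
cab [ 0.6654 -0.1644  0.14  ]
cab [0.6363 0.1026 0.14  ]
```

Triangulated heights agree with the text: caps about 84 mm, necks 111, handle 42, knob top 131. Next I fit drawer pose and bottle yaws, then check them by overlay.

```bash
cat >> h.py <<'E'
from scipy.optimize import minimize,least_squares
from scipy.ndimage import map_coordinates,gaussian_filter
def rot(y): return np.array([[np.cos(y),-np.sin(y)],[np.sin(y),np.cos(y)]])
def place(P,x,y,yaw,z=0):
    P=np.array(P,float);Q=P.copy();Q[:,:2]=P[:,:2]@rot(yaw).T+[x,y];Q[:,2]+=z;return Q
def seg(a,b,n=25): return np.linspace(a,b,n)
th=np.linspace(0,2*np.pi,48,endpoint=False)
def circ(r,z): return np.stack([r*np.cos(th),r*np.sin(th),0*th+z],1)
sq=[(.025,.025),(-.025,.025),(-.025,-.025),(.025,-.025)]
bodytop=np.vstack([seg((*sq[i],.052),(*sq[(i+1)%4],.052)) for i in range(4)])
def fitb(raw,x,y,yaw,z0=0,rc=.016,h=.082,R=.012):
    """edge fit of bottle body-top square + cap-top circle in both views"""
    g={}
    for n in("top","side"):
        im=cv2.imread(f"pics/{raw[n]}.png").astype(float); im=np.stack([gaussian_filter(im[:,:,c],.8) for c in range(3)],2)
        gx=np.stack([np.gradient(im[:,:,c],axis=1) for c in range(3)],2);gy=np.stack([np.gradient(im[:,:,c],axis=0) for c in range(3)],2)
        g[n]=np.sqrt((gx**2+gy**2).sum(2))
    def cost(p):
        s=0
        for n in("top","side"):
            for Pm,w in((bodytop,1.),(circ(rc,h),1.)):
                q=proj(n,place(Pm,*p,z=z0)); s-=w*map_coordinates(g[n],[q[:,1],q[:,0]],order=1,mode='nearest').mean()
        return s
    best=None
    for dx in np.arange(-R,R+1e-6,.004):
        for dy in np.arange(-R,R+1e-6,.004):
            for da in (np.arange(-45,45,9) if yaw is None else [yaw*57.3]):
                c=cost((x+dx,y+dy,np.radians(da)))
                if best is None or c<best[0]: best=(c,(x+dx,y+dy,np.radians(da)))
    r=minimize(cost,best[1],method="Nelder-Mead",options=dict(initial_simplex=np.array(best[1])+np.array([[0,0,0],[.003,0,0],[0,.003,0],[0,0,.08]])))
    return r.x,r.fun
E
python3 - <<'E'
from h import *
np.set_printoptions(precision=4,suppress=True)
raw=dict(top="top0",side="side0")
dr={"top":[],"side":[]}
for k,x,y in[("A",.481,-.256),("B",.4996,-.3385),("C",.4055,-.2705),("D",.417,-.3426)]:
    p,f=fitb(raw,x,y,None);print(k,p[:2],np.degrees(p[2]),f)
    for n in dr: dr[n]+=[(*q,(0,255,0)) for P in(bodytop,circ(.016,.082)) for q in proj(n,place(P,*p))]
for k,x,y in[("s1",.5578,-.0106),("s2",.5639,-.071)]:
    p,f=fitb(raw,x,y,None,z0=.03,rc=.012,h=.079,R=.008);print(k,p[:2],np.degrees(p[2]),f)
    for n in dr: dr[n]+=[(*q,(0,255,0)) for P in(bodytop,circ(.012,.079)) for q in proj(n,place(P,*p,z=.03))]
# drawer
t=lambda *p:T(220,110,4,p); s=lambda *p:T(160,110,4,p)
obs=[((-.042,.123,.036),s(390,484),t(80,408)),((-.042,-.123,.036),s(507,256),t(385,378)),
((-.077,.055,.012),s(482,440),t(174,442)),((-.077,-.055,.012),s(524,342),t(306,428))]
def res(p):
    r=[]
    for m,a,b in obs:
        q=place([m],p[0],p[1],p[2],.03); m0=p[3] if abs(m[1])>.1 else 0
        if abs(m[1])>.1: q=place([(m[0],np.sign(m[1])*p[3],m[2])],*p[:3],.03)
        r+=list((proj("side",q)[0]-a))+list((proj("top",q)[0]-b))
    return r
o=least_squares(res,[.56,-.04,.11,.125]);print("drawer",o.x,np.degrees(o.x[2]),np.array(o.fun))
x,y,w,_=o.x
for yy in(-.124,-.062,0,.062,.124):
    for n in dr: dr[n]+=[(*q,(0,0,255)) for q in proj(n,place(seg((-.032,yy,.028),(.032,yy,.028)),x,y,w,.03))]
for xx,zz in((-.032,.028),(.032,.028),(-.042,.036)):
    for n in dr: dr[n]+=[(*q,(255,0,255)) for q in proj(n,place(seg((xx,-.124,zz),(xx,.124,zz),60),x,y,w,.03))]
crop("top0","t3",(220,110,420,270),4,dr["top"]);crop("side0","s3",(160,110,360,250),4,dr["side"])
E
```

```text
A [ 0.4806 -0.2579] 16.859531345023075 -125.4821089139281
B [ 0.4997 -0.34  ] -12.434730718257248 -134.48778867108092
C [ 0.4048 -0.2699] 19.518931907811872 -128.23289464941286
D [ 0.4171 -0.3455] -12.513071583997004 -132.1371301667998
s1 [ 0.5627 -0.0097] 5.958145200700606 -122.35193739540216
s2 [ 0.5605 -0.0703] -27.653594021850168 -115.70352180796203
drawer [ 0.5609 -0.0416  0.0983  0.1259] 5.629731102447192 [ 1.5023 -0.7995  0.0695 -0.7867  0.4586 -0.8526  0.7321 -0.863  -0.6375
  1.4911 -0.6904 -0.2402  0.2401  0.7037 -0.4811 -0.0356]
```

View pics/t3.png

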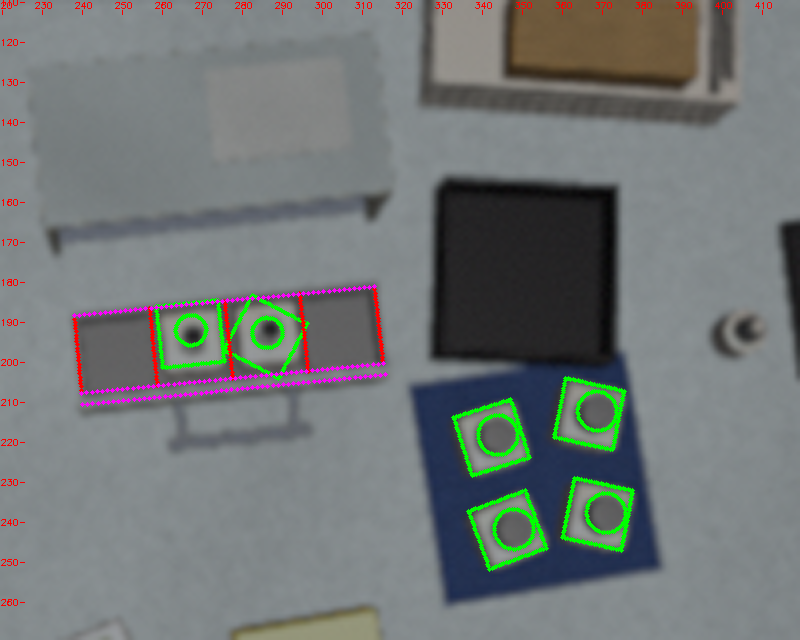

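View pics/s3.png

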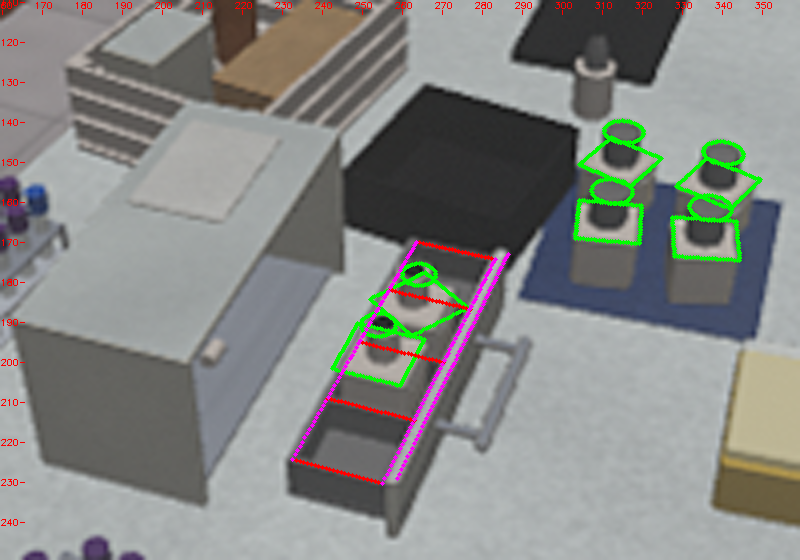

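The overlays match within about 1 px, roughly 3 mm. Fresh bottles: A (.481,-.257) yaw 17°, B (.500,-.339) yaw -12°, C (.405,-.270) yaw 19°, D (.417,-.344) yaw -12°. The drawer is centred near (.561,-.041) at about 6°. Now a helper to convert targets into rows.

```bash
cat >> h.py <<'E'
def plan(*tg):
    """tg: (x,y,z,yawdeg of tool x). prints tool-frame row (cm, deg) from measured pose"""
    o=arm.get_obs();p=np.array(o["ee_pos"]);q=o["ee_rot"];Rt=R.from_quat([q[1],q[2],q[3],q[0]])
    x=Rt.as_matrix()[:,0]
    print("now",np.round(p,4),"yaw %.1f"%np.degrees(np.arctan2(x[1],x[0])),"q",np.round(o["qpos"],2),"F",np.round(o["ft_force"],1),"gap %.3f"%(o["finger_gap"]*8.54),"t",round(o["time_s"],2))
    for t in tg:
        y=np.radians(t[3]);Rg=R.from_matrix(np.array([[np.cos(y),np.sin(y),0],[np.sin(y),-np.cos(y),0],[0,0,-1]]))
        d=Rt.inv().apply(np.array(t[:3])-p)*100;r=np.degrees((Rt.inv()*Rg).as_rotvec())
        print(t,"->",np.round(d,2),np.round(r,1))
E
python3 -c "
from h import *
plan((.560,-.011,.19,-84),(.560,-.011,.084,-84))"
```

```text
now [ 0.2442 -0.5748  0.2305] yaw -67.0 q [ 1.27  0.51 -0.24  1.5   0.13  1.15 -0.15] F [ 0.4  0.  -0.7] gap 8.551 t 0.1
(0.56, -0.011, 0.19, -84) -> [-39.53 -51.12   4.12] [ 0.   0.1 17. ]
(0.56, -0.011, 0.084, -84) -> [-39.52 -51.12  14.72] [ 0.   0.1 17. ]
```

```bash
python3 -m crank '[[-6,-8,0.5,0,0,3,6],[-12,-16,1,0,0,6,5],[-18,-24,1.5,0,0,9,5],[-24,-32,2,0,0,12,5],[-30,-39,3,0,0,15,5],[-36,-46,4,0,0,17,5],[-39.5,-51.1,4,0,0,17,5],[-39.5,-51.1,4,0,0,17,5],[-39.5,-51.1,4,0,0,17,5],[-39.5,-51.1,4,0,0,17,5],[-39.5,-51.1,4,0,0,17,5]]'
python3 - <<'E'
from h import *
plan((.560,-.011,.12,-84),(.560,-.011,.084,-84))
snap("side","a1",(200,130,330,250),5)
snap("top","a1t",(220,130,340,240),5)
E
```

```text
time_s: 1.48
ee_pos: [0.5612, -0.0069, 0.1907]
ee_rot: [-0.001, 0.745, -0.667, -0.001]
ft_force: [0.5, -1.1, -0.1]
finger_gap: 0.588
now [ 0.5612 -0.0069  0.1907] yaw -83.7 q [ 0.18  0.45 -0.31  1.73  0.16  0.98 -1.65] F [ 0.5 -1.1 -0.1] gap 5.026 t 1.48
(0.56, -0.011, 0.12, -84) -> [0.41 0.16 7.07] [0.  0.1 0.3]
(0.56, -0.011, 0.084, -84) -> [ 0.42  0.16 10.67] [0.  0.1 0.3]
```

View pics/a1.png

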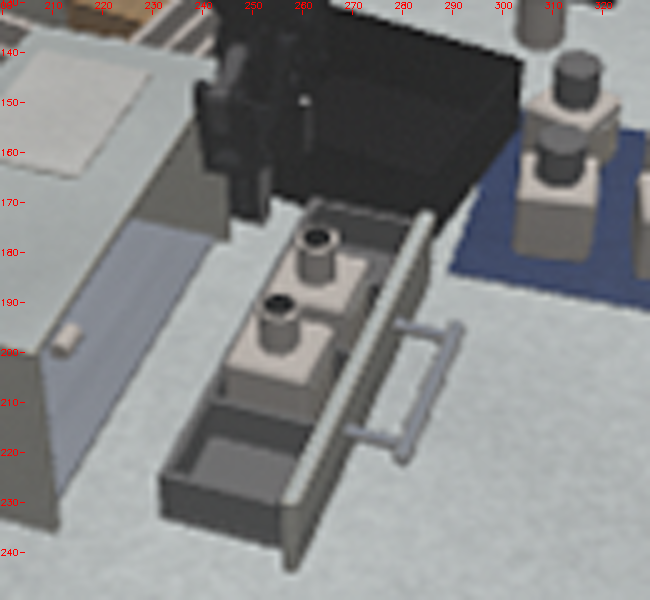

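The side view shows the gripper (250,180) high above the drawer, with both necks clear below. I'll descend partway and check.

```bash
python3 -m crank '[[0,0,2,0,0,0,5],[0,0,4,0,0,0,5],[0,0,6,0,0,0,5],[0,0,6,0,0,0,5]]'
python3 - <<'E'
from h import *
plan((.560,-.011,.084,-84))
snap("side","a2",(200,130,330,250),5)
snap("top","a2t",(220,130,340,240),5)
E
```

```text
time_s: 2.08
ee_pos: [0.5587, -0.0135, 0.13]
ee_rot: [0.001, 0.743, -0.67, -0.001]
ft_force: [-0.2, -0.0, -0.3]
finger_gap: 0.584
now [ 0.5587 -0.0135  0.13  ] yaw -84.1 q [ 0.17  0.52 -0.29  1.81  0.19  0.84 -1.68] F [-0.2 -0.  -0.3] gap 4.983 t 2.08
(0.56, -0.011, 0.084, -84) -> [-0.24 -0.18  4.6 ] [ 0.2 -0.  -0.1]
```

View pics/a2.png

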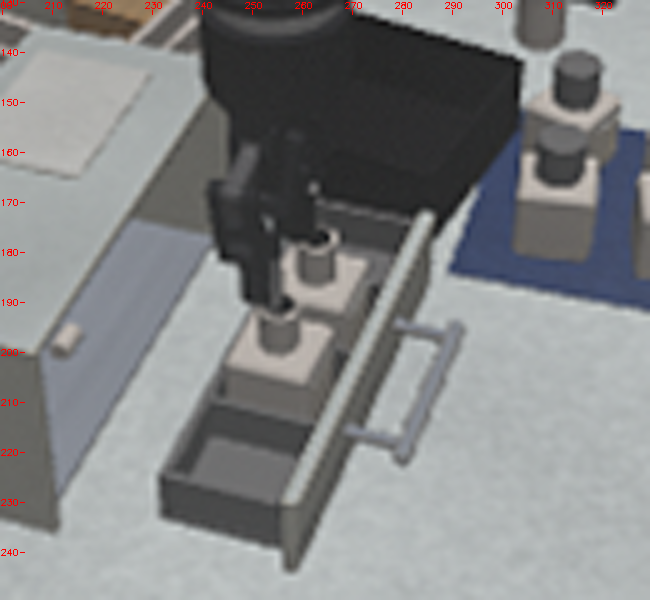

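View pics/a2t.png

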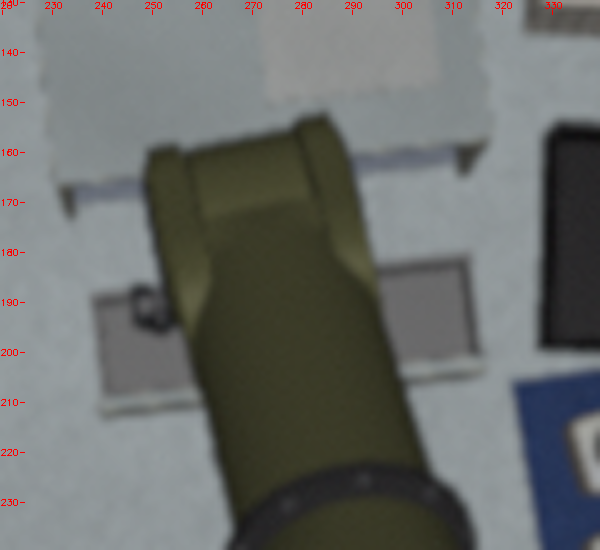

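Run:
```python
from h import *
for P in [(.5587,-.0135,.13),(.5587+.0025,.0115,.135),(.5587-.0025,-.0385,.135),(.5578,-.0106,.109)]: print(P,proj("side",P).round(1))
```

```text
(0.5587, -0.0135, 0.13) [[256.  184.4]]
(0.5611999999999999, 0.0115, 0.135) [[251.  188.3]]
(0.5562, -0.0385, 0.135) [[260.8 177.9]]
(0.5578, -0.0106, 0.109) [[255.9 191. ]]
```

The fingers project where expected, with the near tip at (251,190) and the neck at (255,190). Descend and grip.

```bash
python3 -m crank '[[-0.1,-0.1,1.5,0,0,0,5],[-0.2,-0.2,3,0,0,0,5],[-0.2,-0.2,4.6,0,0,0,5],[-0.2,-0.2,4.6,0,0,0,5],[-0.2,-0.2,4.6,0,0,0,1],[-0.2,-0.2,4.6,0,0,0,1],[-0.2,-0.2,4.6,0,0,0,1],[-0.2,-0.2,4.6,0,0,0,1],[-0.2,-0.2,4.6,0,0,0,1]]'
python3 - <<'E'
from h import *
plan((.560,-.011,.084,-84))
snap("side","a3",(200,130,330,250),5)
E
```

```text
time_s: 3.3
ee_pos: [0.5621, -0.0097, 0.0855]
ee_rot: [-0.0, 0.743, -0.669, 0.0]
ft_force: [-0.1, -0.3, 0.5]
finger_gap: 0.26
now [ 0.5621 -0.0097  0.0855] yaw -84.0 q [ 0.15  0.57 -0.27  1.85  0.22  0.74 -1.71] F [-0.1 -0.3  0.5] gap 2.224 t 3.3
(0.56, -0.011, 0.084, -84) -> [0.11 0.23 0.15] [-0. -0.  0.]
```

View pics/a3.png

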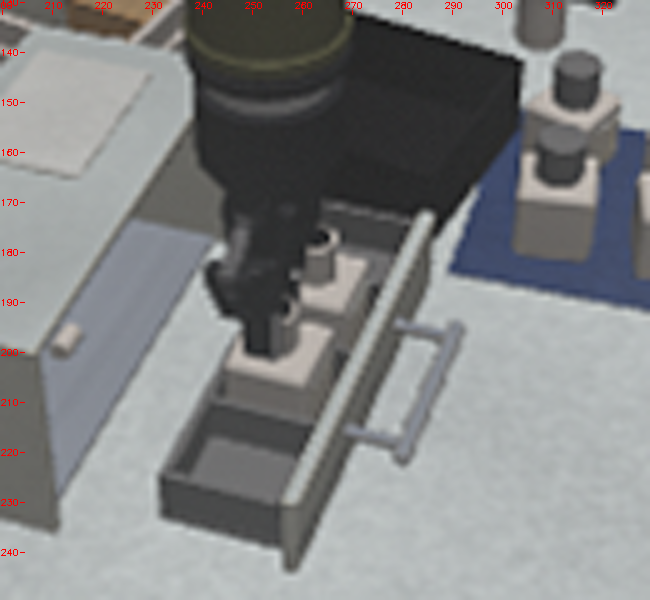

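Gripped at a gap of 2.2 cm. Lift, then carry to the bin.

```bash
python3 -m crank '[[0,0,-1,0,0,0,1],[0,0,-3,0,0,0,1],[0,0,-6,0,0,0,1],[0,0,-9,0,0,0,1],[0,0,-12,0,0,0,1],[0,0,-13,0,0,0,1],[0,0,-13,0,0,0,1]]'
python3 - <<'E'
from h import *
plan((.651,-.29,.21,-93),(.651,-.29,.064,-93))
snap("side","a4",(200,130,330,250),5)
E
```

```text
time_s: 4.22
ee_pos: [0.5621, -0.0097, 0.2156]
ee_rot: [-0.0, 0.743, -0.669, 0.0]
ft_force: [-0.2, -0.4, -0.9]
finger_gap: 0.256
now [ 0.5621 -0.0097  0.2156] yaw -84.0 q [ 0.18  0.43 -0.31  1.69  0.15  1.04 -1.64] F [-0.2 -0.4 -0.9] gap 2.183 t 4.22
(0.651, -0.29, 0.21, -93) -> [28.81 -5.9   0.57] [-0. -0.  9.]
(0.651, -0.29, 0.064, -93) -> [28.81 -5.89 15.17] [-0. -0.  9.]
```

View pics/a4.png

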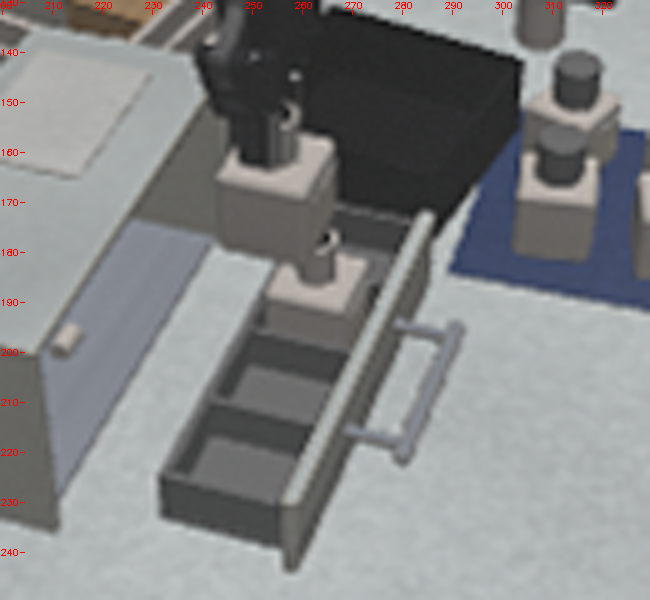

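The bottle is held at (257,165), clear of the drawer. Carry it to the bin.

```bash
python3 -m crank '[[3,-0.6,0,0,0,1,1],[7,-1.5,0,0,0,2,1],[11,-2.3,0,0,0,3.5,1],[15,-3.1,0.5,0,0,5,1],[19,-4,0.5,0,0,6.5,1],[23,-4.8,0.5,0,0,8,1],[27,-5.5,0.5,0,0,9,1],[28.8,-5.9,0.5,0,0,9,1],[28.8,-5.9,0.5,0,0,9,1],[28.8,-5.9,3.5,0,0,9,1],[28.8,-5.9,7.5,0,0,9,1],[28.8,-5.9,10.5,0,0,9,1],[28.8,-5.9,13,0,0,9,1],[28.8,-5.9,14.5,0,0,9,1],[28.8,-5.9,15,0,0,9,1],[28.8,-5.9,15,0,0,9,1]]'
python3 - <<'E'
from h import *
plan((.651,-.29,.064,-93))
snap("side","a5",(220,80,350,200),5)
E
```

```text
time_s: 6.28
ee_pos: [0.6512, -0.2896, 0.0656]
ee_rot: [0.0, -0.689, 0.725, -0.0]
ft_force: [0.4, -0.1, -0.9]
finger_gap: 0.257
now [ 0.6512 -0.2896  0.0656] yaw -93.0 q [ 0.5   0.79 -0.21  1.43  0.18  0.94 -1.38] F [ 0.4 -0.1 -0.9] gap 2.198 t 6.28
(0.651, -0.29, 0.064, -93) -> [0.04 0.01 0.16] [-0.  0.  0.]
```

View pics/a5.png

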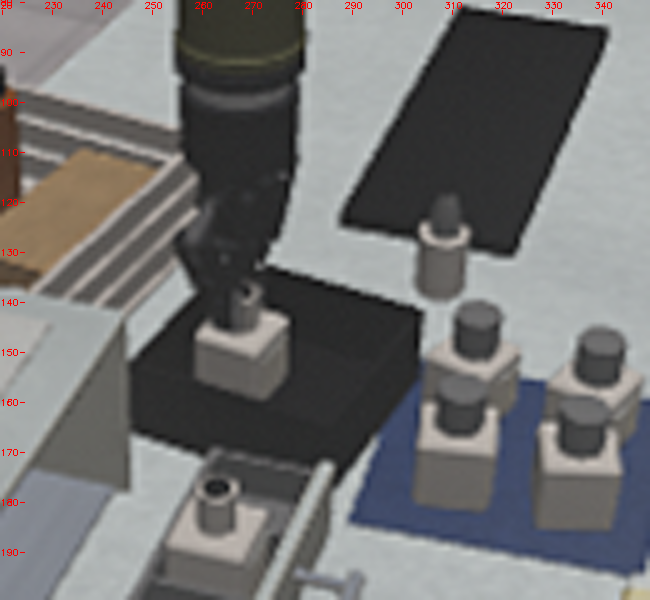

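The bottle is inside the bin at (262,148). Release and lift.

```bash
python3 -m crank '[[0,0,0.3,0,0,0,1],[0,0,0.3,0,0,0,4.5],[0,0,0.3,0,0,0,4.5],[0,0,0.3,0,0,0,4.5],[0,0,-2,0,0,0,4.5],[0,0,-6,0,0,0,4.5],[0,0,-10,0,0,0,4.5],[0,0,-14,0,0,0,4.5],[0,0,-14,0,0,0,4.5]]'
python3 - <<'E'
from h import *
plan((.563,-.0715,.2,-84),(.563,-.0715,.085,-84))
E
```

```text
time_s: 7.45
ee_pos: [0.6527, -0.2905, 0.2097]
ee_rot: [0.002, -0.688, 0.725, -0.003]
ft_force: [0.4, -0.2, 0.6]
finger_gap: 0.527
now [ 0.6527 -0.2905  0.2097] yaw -93.0 q [ 0.5   0.66 -0.23  1.27  0.15  1.22 -1.35] F [ 0.4 -0.2  0.6] gap 4.502 t 7.45
(0.563, -0.0715, 0.2, -84) -> [-21.4   10.11   0.85] [-0.4 -0.2 -9. ]
(0.563, -0.0715, 0.085, -84) -> [-21.43  10.19  12.35] [-0.4 -0.2 -9. ]
```

```bash
python3 -m crank '[[-5,2.4,0.5,0,0,-2,4.5],[-10,4.8,1,0,0,-4,4.5],[-15,7.2,1,0,0,-6,4.5],[-20,9.5,1,0,0,-9,4.5],[-21.4,10.1,1,0,0,-9,4.5],[-21.4,10.1,1,0,0,-9,4.5],[-21.4,10.1,4,0,0,-9,4.5],[-21.4,10.1,7,0,0,-9,4.5],[-21.4,10.1,8,0,0,-9,4.5],[-21.4,10.1,8,0,0,-9,4.5],[-21.4,10.1,8,0,0,-9,4.5]]'
python3 - <<'E'
from h import *
plan((.563,-.0715,.085,-84))
snap("side","a6",(200,80,330,200),5)
E
```

```text
time_s: 8.82
ee_pos: [0.562, -0.0714, 0.1262]
ee_rot: [-0.0, 0.743, -0.669, 0.001]
ft_force: [0.1, 0.4, -0.1]
finger_gap: 0.53
now [ 0.562  -0.0714  0.1262] yaw -84.0 q [ 0.27  0.53 -0.28  1.8   0.19  0.84 -1.57] F [ 0.1  0.4 -0.1] gap 4.524 t 8.82
(0.563, -0.0715, 0.085, -84) -> [ 0.02 -0.09  4.12] [-0.1 -0.  -0. ]
```

View pics/a6.png

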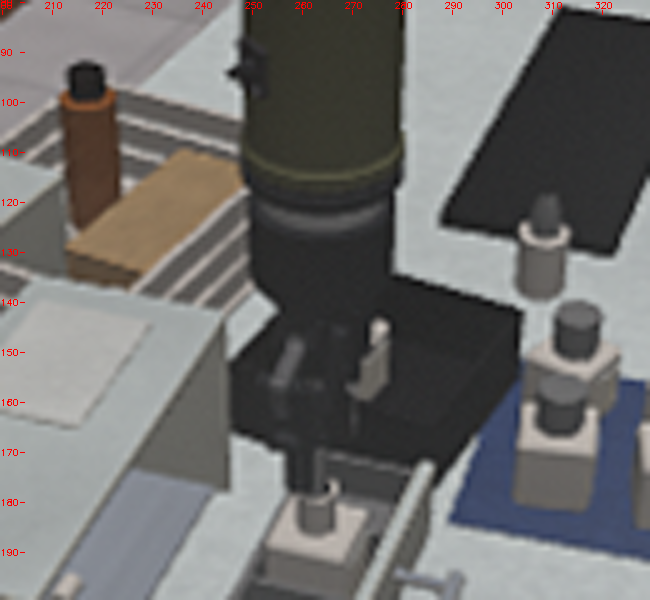

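The gripper sits over the second neck (262,180), and the first bottle stands in the bin (273,150). Descend and grip.

```bash
python3 -m crank '[[0,0,1.5,0,0,0,4.5],[0,0,3,0,0,0,4.5],[0,0,4.1,0,0,0,4.5],[0,0,4.1,0,0,0,4.5],[0,0,4.1,0,0,0,1],[0,0,4.1,0,0,0,1],[0,0,4.1,0,0,0,1],[0,0,4.1,0,0,0,1],[0,0,3,0,0,0,1],[0,0,0,0,0,0,1],[0,0,-4,0,0,0,1],[0,0,-8,0,0,0,1],[0,0,-8.5,0,0,0,1]]'
python3 - <<'E'
from h import *
plan((.583,-.286,.21,-93),(.583,-.286,.063,-93))
snap("side","a7",(200,80,330,200),5)
E
```

```text
time_s: 10.5
ee_pos: [0.5627, -0.0708, 0.2141]
ee_rot: [-0.002, 0.743, -0.669, 0.002]
ft_force: [0.2, 0.1, -0.5]
finger_gap: 0.261
now [ 0.5627 -0.0708  0.2141] yaw -84.0 q [ 0.28  0.43 -0.3   1.69  0.15  1.04 -1.53] F [ 0.2  0.1 -0.5] gap 2.230 t 10.5
(0.583, -0.286, 0.21, -93) -> [21.61  0.24  0.43] [-0.4 -0.   9. ]
(0.583, -0.286, 0.063, -93) -> [21.59  0.33 15.13] [-0.4 -0.   9. ]
```

View pics/a7.png

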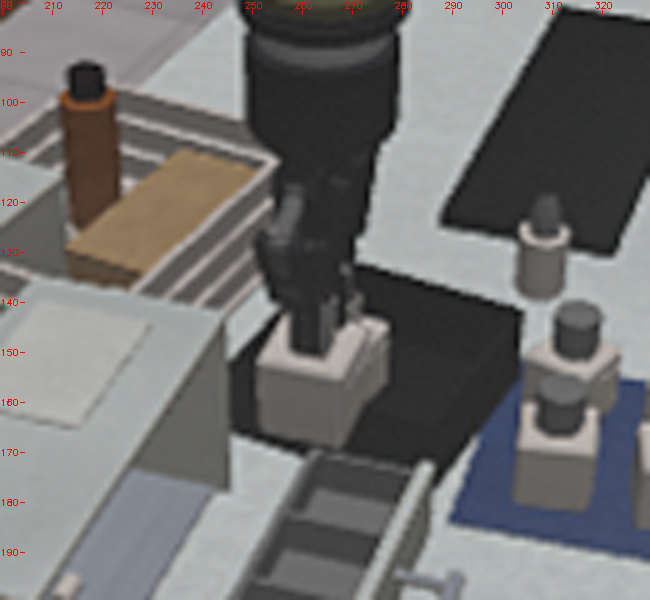

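```bash
python3 -m crank '[[3,0,0,0,0,1,1],[7,0,0,0,0,3,1],[11,0.2,0,0,0,5,1],[15,0.2,0,0,0,7,1],[19,0.2,0.4,0,0,9,1],[21.6,0.3,0.4,0,0,9,1],[21.6,0.3,0.4,0,0,9,1],[21.6,0.3,3.5,0,0,9,1],[21.6,0.3,7.5,0,0,9,1],[21.6,0.3,10.5,0,0,9,1],[21.6,0.3,13,0,0,9,1],[21.6,0.3,14.5,0,0,9,1],[21.6,0.3,15.1,0,0,9,1],[21.6,0.3,15.1,0,0,9,1],[21.6,0.3,15.1,0,0,9,4.5],[21.6,0.3,15.1,0,0,9,4.5],[21.6,0.3,15.1,0,0,9,4.5],[21.6,0.3,12,0,0,9,4.5],[21.6,0.3,7,0,0,9,4.5],[21.6,0.3,1,0,0,9,4.5]]'
python3 - <<'E'
from h import *
plan((.481,-.257,.18,-73),(.481,-.257,.055,-73))
snap("side","a8",(220,80,360,200),5)
snap("top","a8t",(300,140,420,260),5)
E
```

```text
time_s: 13.05
ee_pos: [0.5802, -0.2858, 0.2009]
ee_rot: [-0.0, -0.689, 0.725, 0.001]
ft_force: [1.2, -0.4, 0.5]
finger_gap: 0.531
now [ 0.5802 -0.2858  0.2009] yaw -93.0 q [ 0.55  0.57 -0.23  1.48  0.13  1.11 -1.32] F [ 1.2 -0.4  0.5] gap 4.536 t 13.05
(0.481, -0.257, 0.18, -73) -> [-2.36 10.05  2.12] [  0.1   0.1 -20. ]
(0.481, -0.257, 0.055, -73) -> [-2.35 10.02 14.62] [  0.1   0.1 -20. ]
```

View pics/a8.png

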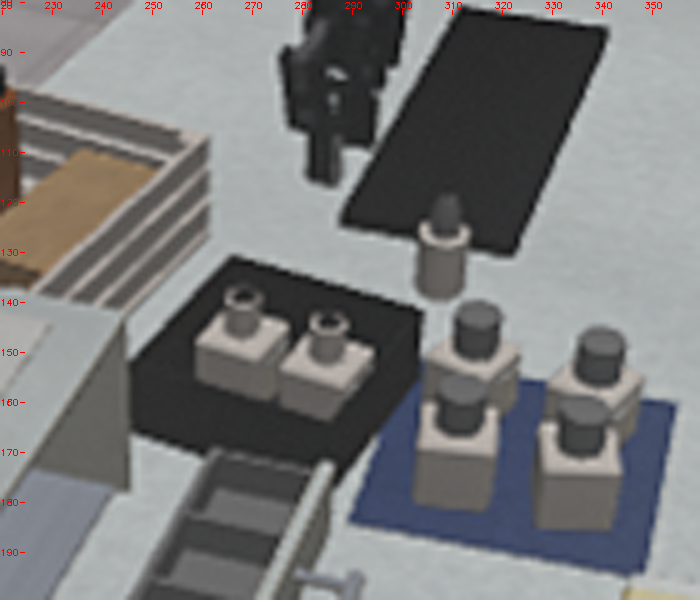

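View pics/a8t.png

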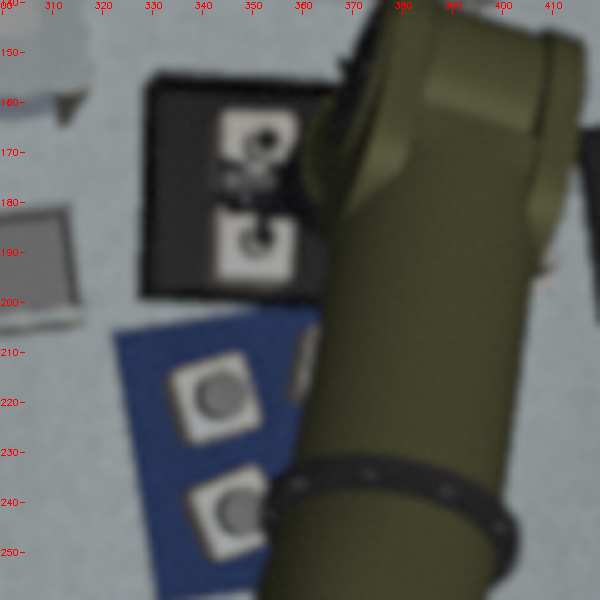

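Both spent bottles stand in the bin at (263,150) and (283,155), and the four fresh ones are unchanged. Go to A.

```bash
python3 -m crank '[[-0.8,3.3,0.7,0,0,-7,5],[-1.6,6.6,1.4,0,0,-14,5],[-2.4,10,2,0,0,-20,5],[-2.4,10,2,0,0,-20,5],[-2.4,10,5,0,0,-20,5],[-2.4,10,8,0,0,-20,5],[-2.4,10,10,0,0,-20,5],[-2.4,10,10,0,0,-20,5],[-2.4,10,10,0,0,-20,5]]'
python3 - <<'E'
from h import *
plan((.481,-.257,.055,-73))
snap("side","b1",(280,100,370,200),6)
E
```

```text
time_s: 14.28
ee_pos: [0.4833, -0.2571, 0.101]
ee_rot: [-0.0, 0.804, -0.595, 0.001]
ft_force: [-0.1, 0.0, -0.0]
finger_gap: 0.587
now [ 0.4833 -0.2571  0.101 ] yaw -73.0 q [ 0.64  0.54 -0.3   1.88  0.22  0.76 -1.05] F [-0.1  0.  -0. ] gap 5.012 t 14.28
(0.481, -0.257, 0.055, -73) -> [-0.08  0.22  4.6 ] [-0.1 -0.  -0. ]
```

View pics/b1.png

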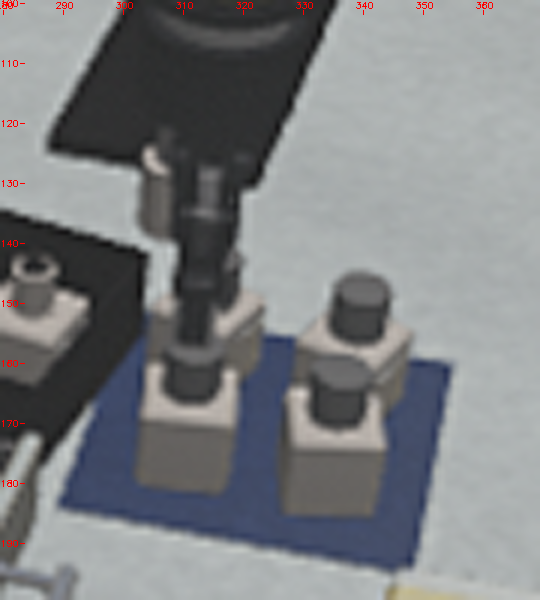

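Run:
```python
from h import *
for P in [(.4833+.0073,-.2571+.0239,.106),(.4833-.0073,-.2571-.0239,.106),(.481,-.257,.082)]: print(P,proj("side",P).round(1))
```

```text
(0.4906, -0.2332, 0.106) [[307.4 154.5]]
(0.47600000000000003, -0.28099999999999997, 0.106) [[317.1 147.6]]
(0.481, -0.257, 0.082) [[312.3 157.5]]
```

The finger tip is seen where the correct side computes to, so descend and grip.

```bash
python3 -m crank '[[-0.1,0.2,1.5,0,0,0,5],[-0.1,0.2,3,0,0,0,5],[-0.1,0.2,4.5,0,0,0,5],[-0.1,0.2,4.5,0,0,0,5],[-0.1,0.2,4.5,0,0,0,1.5],[-0.1,0.2,4.5,0,0,0,1.5],[-0.1,0.2,4.5,0,0,0,1.5],[-0.1,0.2,4.5,0,0,0,1.5]]'
python3 - <<'E'
from h import *
plan((.481,-.257,.055,-73))
snap("side","b2",(280,100,370,200),6)
E
```

```text
time_s: 15.32
ee_pos: [0.4802, -0.2566, 0.0556]
ee_rot: [-0.0, 0.804, -0.595, 0.0]
ft_force: [0.6, -0.7, 0.6]
finger_gap: 0.357
now [ 0.4802 -0.2566  0.0556] yaw -73.0 q [ 0.63  0.6  -0.28  1.93  0.26  0.65 -1.08] F [ 0.6 -0.7  0.6] gap 3.046 t 15.32
(0.481, -0.257, 0.055, -73) -> [ 0.06 -0.06  0.06] [-0. -0.  0.]
```

View pics/b2.png

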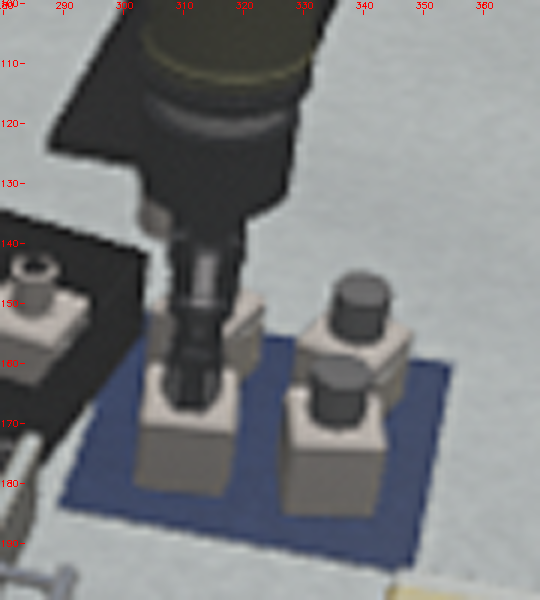

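A is gripped (gap 3.05). Before placing, I'll refine the drawer pose from the raw pictures of the empty drawer.

```bash
python3 -m crank '[[0,0,-1,0,0,0,1.5],[0,0,-4,0,0,0,1.5],[0,0,-8,0,0,0,1.5],[0,0,-12,0,0,0,1.5],[0,0,-14,0,0,0,1.5],[0,0,-14,0,0,0,1.5]]'
python3 - <<'E'
from h import *
crop("a8t_raw","d1",(230,170,325,230),8)
crop("a8_raw","d2",(220,160,300,250),6)
snap("side","b3",(250,80,370,200),5)
E
```

```text
time_s: 16.12
ee_pos: [0.4806, -0.2567, 0.1971]
ee_rot: [-0.0, 0.804, -0.595, 0.002]
ft_force: [1.0, -0.2, -3.1]
finger_gap: 0.357
```

View pics/d1.png

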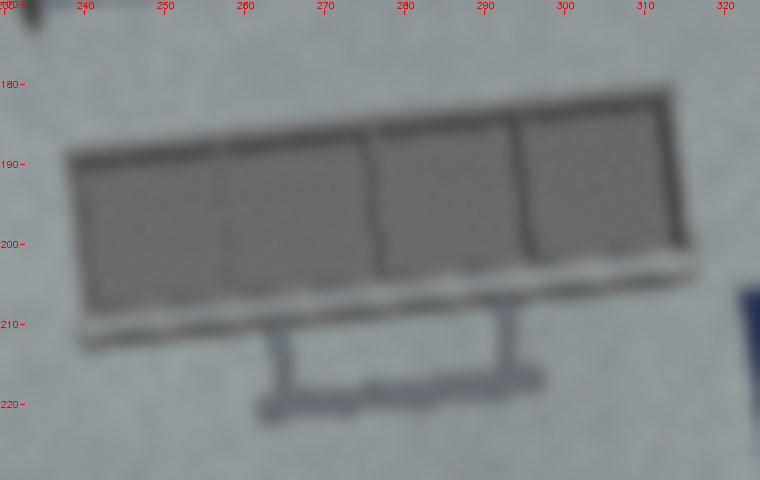

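View pics/d2.png

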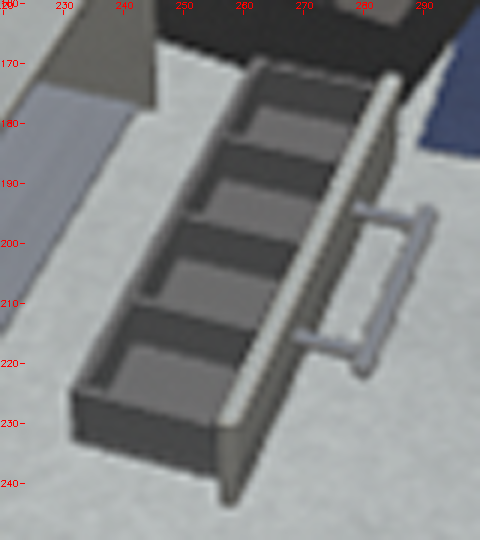

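View pics/b3.png

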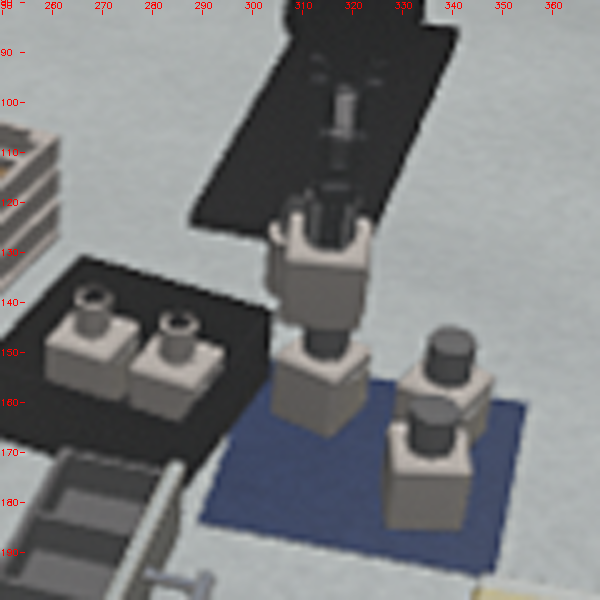

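A hangs straight at (315,135), clear of B. Now fitting the drawer from its outline corners in both views.

Run:
```python
from h import *
np.set_printoptions(precision=4,suppress=True)
t=lambda *p:T(230,170,8,p); s=lambda *p:T(220,160,6,p)
# model (x, ysign, z, kind), obs
ob=[("top",(.035,1,.028),0,t(70,152)),("top",(.035,-1,.028),0,t(668,88)),
("top",(-.042,1,.036),1,t(82,337)),("top",(-.042,-1,.036),1,t(692,272)),
("side",(.035,1,.028),0,s(74,392)),("side",(.035,-1,.028),0,s(258,60)),
("side",(-.042,1,.036),1,s(230,428)),("side",(-.042,-1,.036),1,s(402,75)),
("top",(-.077,1,.012),2,t(258,412)),("top",(-.077,-1,.012),2,t(543,376)),
("side",(-.077,1,.012),2,s(364,366)),("side",(-.077,-1,.012),2,s(432,214))]
def model(p,m,k): 
    return place([(m[0] if k else p[5]*m[0]/.035,m[1]*[p[3],p[4],.055][k],m[2])],*p[:3],.03)
def res(p): return np.concatenate([proj(n,model(p,m,k))[0]-o for n,m,k,o in ob]+[[(p[5]-.035)*2000]])
o=least_squares(res,[.56,-.04,.1,.126,.126,.035],loss="soft_l1");print(o.x,np.degrees(o.x[2]))
for (n,m,k,_),r in zip(ob,o.fun[:-1].reshape(-1,2)): print(n,m,k,r)
# per-view
for v in("top","side"):
    def rv(p): return np.concatenate([proj(n,model(p,m,k))[0]-q for n,m,k,q in ob if n==v]+[[(p[5]-.035)*2000,(p[3]-.126)*1000,(p[4]-.126)*1000]])
    q=least_squares(rv,o.x,loss="soft_l1");print(v,q.x,np.degrees(q.x[2]))
```

```text
[ 0.5597 -0.0415  0.1073  0.1247  0.1269  0.035 ] 6.145418553414901
top (0.035, 1, 0.028) 0 [-0.4948 -0.228 ]
top (0.035, -1, 0.028) 0 [ 0.078  -0.2147]
top (-0.042, 1, 0.036) 1 [-0.3639 -0.1845]
top (-0.042, -1, 0.036) 1 [ 0.8306 -0.393 ]
side (0.035, 1, 0.028) 0 [ 0.4455 -0.31  ]
side (0.035, -1, 0.028) 0 [0.2727 0.279 ]
side (-0.042, 1, 0.036) 1 [ 1.3935 -0.693 ]
side (-0.042, -1, 0.036) 1 [0.3226 0.4274]
top (-0.077, 1, 0.012) 2 [ 0.7556 -0.7558]
top (-0.077, -1, 0.012) 2 [-1.6906  0.149 ]
side (-0.077, 1, 0.012) 2 [-0.1765  0.5191]
side (-0.077, -1, 0.012) 2 [-0.4978  0.4852]
top [ 0.5588 -0.0416  0.1082  0.1257  0.1258  0.035 ] 6.200664096686888
side [ 0.5606 -0.0417  0.1066  0.126   0.1264  0.035 ] 6.10932646963059
```

```bash
cat >> h.py <<'E'
box=np.vstack([bodytop,bodytop-[0,0,.052]]+[seg((*c,0),(*c,.052)) for c in sq])
def over(src,name,b,k,lst):
    crop(src,name,b,k,[(*q,(0,255,0)) for v,P in lst for q in proj(v,P)])
E
python3 - <<'E'
from h import *
over("b3_raw","b3o",(290,90,350,170),8,[("side",place(box,.4806,-.2567,np.radians(17),.142))])
E
```

```text
(no output)
```

View pics/b3o.png

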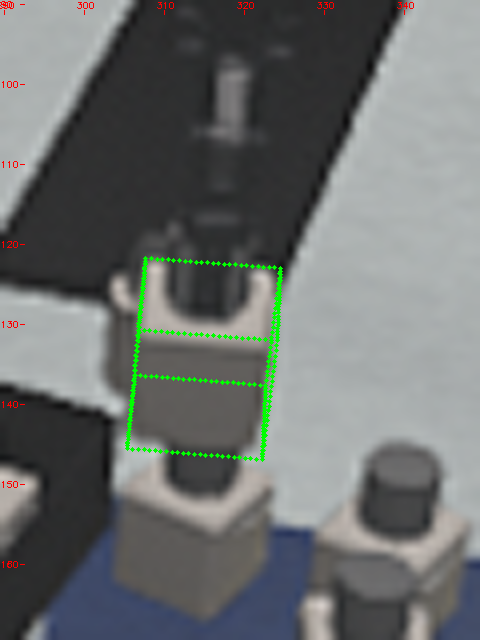

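The overlay shows A centred on the TCP to within about 1 mm. Carry it to above bay 3.

```bash
python3 -c "
from h import *
plan((.5698,-.134,.197,-83.9),(.5698,-.134,.125,-83.9))"
```

```text
now [ 0.4799 -0.2565  0.1956] yaw -73.0 q [ 0.68  0.42 -0.34  1.77  0.17  0.98 -1.  ] F [-0.1  0.5 -2.1] gap 3.044 t 16.18
(0.5698, -0.134, 0.197, -83.9) -> [ -9.08 -12.18  -0.13] [-0.  -0.  10.9]
(0.5698, -0.134, 0.125, -83.9) -> [ -9.08 -12.18   7.06] [-0.  -0.  10.9]
```

```bash
python3 -m crank '[[-1,-1.4,0,0,0,1,1.5],[-3.1,-4.1,0,0,0,4,1.5],[-5.2,-7,0,0,0,7,1.5],[-7.3,-9.8,0,0,0,10,1.5],[-9,-12,0,0,0,10.9,1.5],[-9.1,-12.2,0,0,0,10.9,1.5],[-9.1,-12.2,2,0,0,10.9,1.5],[-9.1,-12.2,4.5,0,0,10.9,1.5],[-9.1,-12.2,6,0,0,10.9,1.5],[-9.1,-12.2,7,0,0,10.9,1.5],[-9.1,-12.2,7,0,0,10.9,1.5]]'
python3 - <<'E'
from h import *
plan((.5698,-.134,.086,-83.9))
o=arm.get_obs()["ee_pos"]
snap("side","b4",(230,120,310,220),6)
over("b4_raw","b4o",(230,120,310,220),6,[("side",place(box,o[0],o[1],np.radians(6.1),o[2]-.0556))])
E
```

```text
time_s: 17.55
ee_pos: [0.5696, -0.134, 0.1247]
ee_rot: [0.0, 0.744, -0.668, -0.001]
ft_force: [0.1, -0.3, -1.9]
finger_gap: 0.356
now [ 0.5696 -0.134   0.1247] yaw -83.9 q [ 0.37  0.56 -0.28  1.75  0.19  0.86 -1.46] F [ 0.1 -0.3 -1.9] gap 3.042 t 17.55
(0.5698, -0.134, 0.086, -83.9) -> [ 0.01 -0.03  3.87] [0.1 0.  0. ]
```

View pics/b4o.png

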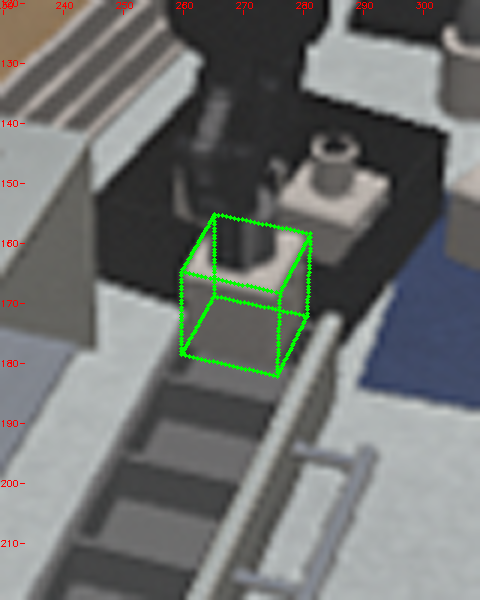

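The bottle is at (270,170), aligned with the drawer. Lower slowly.

```bash
python3 -m crank '[[0,0,1,0,0,0,1.5],[0,0,2,0,0,0,1.5],[0,0,3,0,0,0,1.5],[0,0,3.6,0,0,0,1.5],[0,0,3.7,0,0,0,1.5],[0,0,3.7,0,0,0,1.5]]'
python3 - <<'E'
from h import *
plan((.5698,-.134,.086,-83.9))
o=arm.get_obs()["ee_pos"]
snap("side","b5",(230,120,310,220),6)
E
```

```text
time_s: 18.35
ee_pos: [0.5702, -0.1338, 0.0884]
ee_rot: [-0.0, 0.744, -0.668, 0.0]
ft_force: [-0.2, -0.8, -2.4]
finger_gap: 0.357
now [ 0.5702 -0.1338  0.0884] yaw -83.9 q [ 0.36  0.6  -0.27  1.79  0.21  0.78 -1.48] F [-0.2 -0.8 -2.4] gap 3.050 t 18.35
(0.5698, -0.134, 0.086, -83.9) -> [0.02 0.04 0.24] [-0.  0.  0.]
```

View pics/b5.png

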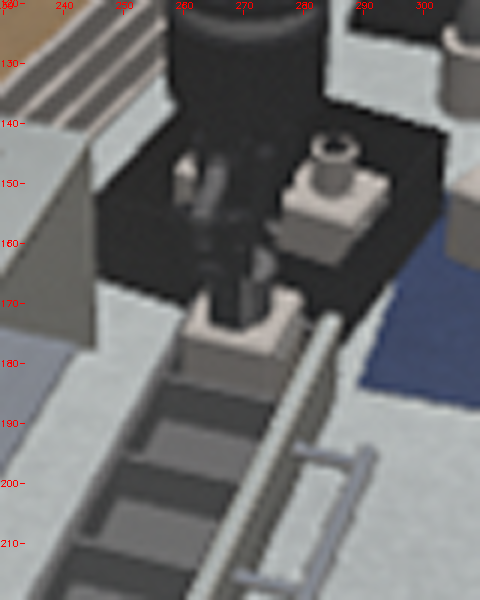

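The bottle is inside bay 3 with no contact load. Lower the last 3 mm, release, and rise.

```bash
python3 -m crank '[[0,0,0.15,0,0,0,1.5],[0,0,0.25,0,0,0,1.5],[0,0,0.25,0,0,0,4.3],[0,0,0.25,0,0,0,4.3],[0,0,0.25,0,0,0,4.3],[0,0,-1,0,0,0,4.3],[0,0,-4,0,0,0,4.3],[0,0,-8,0,0,0,4.3],[0,0,-11,0,0,0,4.3],[0,0,-11,0,0,0,4.3]]'
python3 - <<'E'
from h import *
plan((.4996,-.339,.2,-102.4),(.4996,-.339,.1,-102.4))
snap("side","b6",(230,110,350,230),5)
snap("top","b6t",(230,150,400,270),4)
E
```

```text
time_s: 19.65
ee_pos: [0.5716, -0.1338, 0.2018]
ee_rot: [-0.002, 0.744, -0.668, 0.003]
ft_force: [-0.1, 0.3, -0.0]
finger_gap: 0.503
now [ 0.5716 -0.1338  0.2018] yaw -83.9 q [ 0.38  0.48 -0.3   1.65  0.16  1.03 -1.43] F [-0.1  0.3 -0. ] gap 4.297 t 19.65
(0.4996, -0.339, 0.2, -102.4) -> [19.63  9.34  0.16] [-0.3 -0.  18.5]
(0.4996, -0.339, 0.1, -102.4) -> [19.61  9.4  10.16] [-0.3 -0.  18.5]
```

View pics/b6.png

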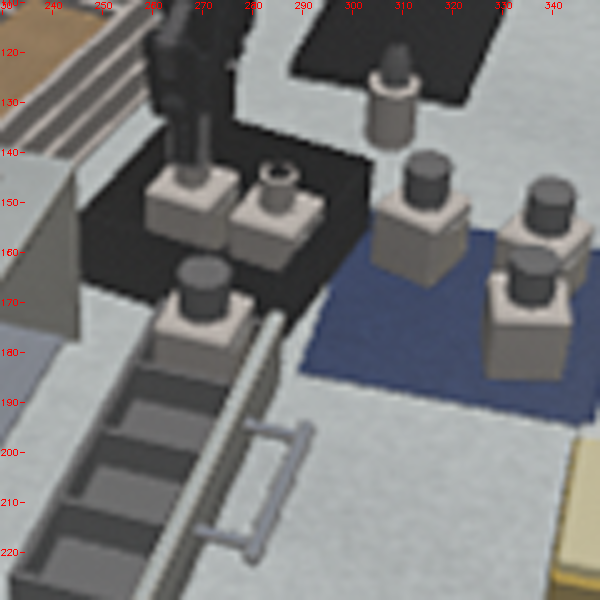

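View pics/b6t.png

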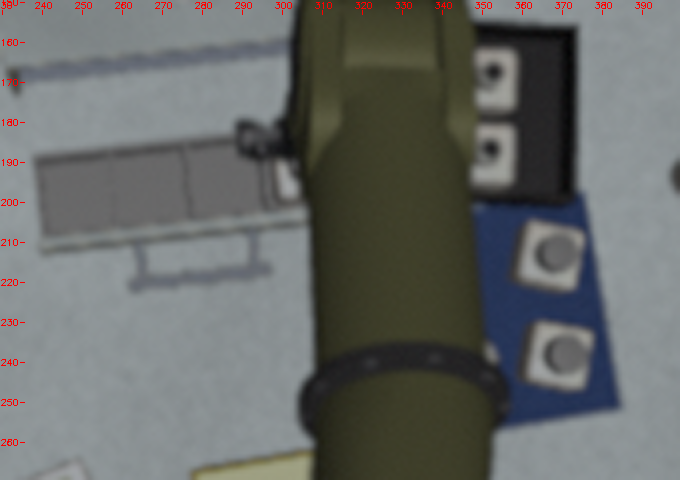

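A stands upright in bay 3 (270,170). B, C and D have not moved. Next is B.

```bash
python3 -m crank '[[4,2,0,0,0,4,5],[9,4.2,0,0,0,8,5],[14,6.6,0,0,0,13,5],[19,9,0,0,0,18.5,5],[19.6,9.4,0,0,0,18.5,5],[19.6,9.4,3,0,0,18.5,5],[19.6,9.4,7,0,0,18.5,5],[19.6,9.4,10,0,0,18.5,5],[19.6,9.4,10,0,0,18.5,5],[19.6,9.4,10,0,0,18.5,5]]'
python3 - <<'E'
from h import *
plan((.4996,-.339,.0555,-102.4))
snap("side","c1",(270,90,360,190),6)
E
```

```text
time_s: 21.0
ee_pos: [0.498, -0.3383, 0.0989]
ee_rot: [0.0, -0.627, 0.779, -0.0]
ft_force: [0.1, -0.9, 0.6]
finger_gap: 0.586
now [ 0.498  -0.3383  0.0989] yaw -102.3 q [ 0.67  0.6  -0.18  1.73  0.14  0.82 -1.36] F [ 0.1 -0.9  0.6] gap 5.003 t 21.0
(0.4996, -0.339, 0.0555, -102.4) -> [ 0.03 -0.16  4.34] [-0.   0.   0.1]
```

View pics/c1.png

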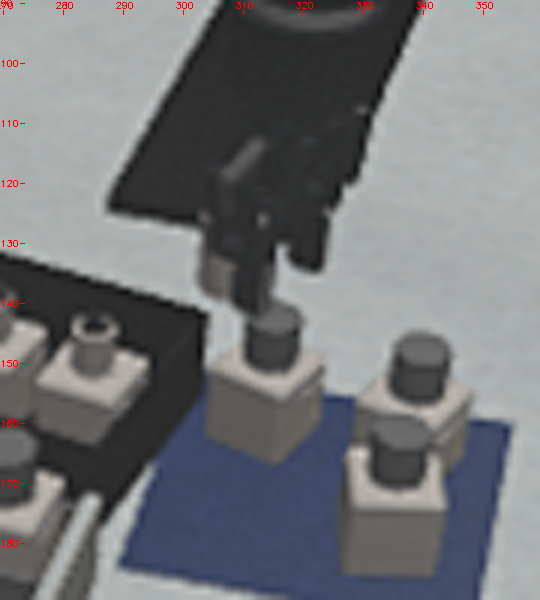

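The fingers straddle B's cap (315,143). Descend, grip, and lift.

```bash
python3 -m crank '[[0,-0.1,1.5,0,0,0,5],[0,-0.1,3,0,0,0,5],[0,-0.1,4.3,0,0,0,5],[0,-0.1,4.3,0,0,0,5],[0,-0.1,4.3,0,0,0,1.5],[0,-0.1,4.3,0,0,0,1.5],[0,-0.1,4.3,0,0,0,1.5],[0,-0.1,4.3,0,0,0,1.5],[0,-0.1,3,0,0,0,1.5],[0,-0.1,0,0,0,0,1.5],[0,-0.1,-4,0,0,0,1.5],[0,-0.1,-8,0,0,0,1.5],[0,-0.1,-10,0,0,0,1.5],[0,-0.1,-10,0,0,0,1.5]]'
python3 - <<'E'
from h import *
plan((.5631,-.0724,.197,-83.9),(.5631,-.0724,.125,-83.9))
o=arm.get_obs()["ee_pos"]
snap("side","c2",(270,70,360,170),6)
over("c2_raw","c2o",(270,70,360,170),6,[("side",place(box,o[0],o[1],np.radians(-12.4),o[2]-.0556))])
E
```

```text
time_s: 22.8
ee_pos: [0.4993, -0.3394, 0.2008]
ee_rot: [0.001, -0.627, 0.779, -0.002]
ft_force: [-0.5, -0.2, -1.6]
finger_gap: 0.358
now [ 0.4993 -0.3394  0.2008] yaw -102.4 q [ 0.68  0.49 -0.2   1.61  0.11  1.04 -1.33] F [-0.5 -0.2 -1.6] gap 3.053 t 22.8
(0.5631, -0.0724, 0.197, -83.9) -> [-27.45  -0.5    0.34] [ -0.2  -0.1 -18.5]
(0.5631, -0.0724, 0.125, -83.9) -> [-27.46  -0.47   7.54] [ -0.2  -0.1 -18.5]
```

View pics/c2o.png

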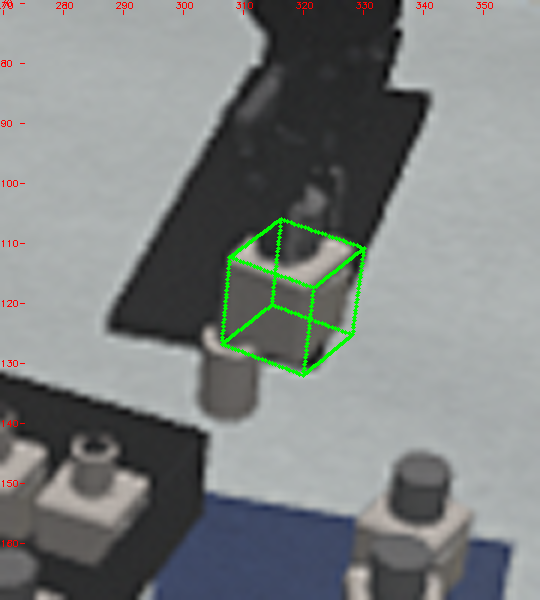

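B's outline is slightly rotated from the overlay, so I'll fit its yaw in hand.

```bash
cat >> h.py <<'E'
def fithand(raw,x,y,z0,yaw,view="side",P=box,cy=10,cx=.003):
    im=cv2.imread(f"pics/{raw}.png").astype(float); im=gaussian_filter(im.mean(2),.8)
    g=np.hypot(*np.gradient(im))
    def c(p):
        q=proj(view,place(P,p[0],p[1],p[2],z0));return -map_coordinates(g,[q[:,1],q[:,0]],order=1).mean()+.3*(((p[0]-x)/cx)**2+((p[1]-y)/cx)**2+((p[2]-yaw)/np.radians(cy))**2)
    best=min(((c((x+a,y+b,yaw+np.radians(d))),(x+a,y+b,yaw+np.radians(d))) for a in np.arange(-.004,.005,.002) for b in np.arange(-.004,.005,.002) for d in range(-15,16,3)))
    r=minimize(c,best[1],method="Nelder-Mead",options=dict(initial_simplex=np.array(best[1])+np.array([[0,0,0],[.001,0,0],[0,.001,0],[0,0,.05]])))
    return r.x,r.fun
vis=np.vstack([bodytop]+[seg((*sq[i],0),(*sq[(i+1)%4],0)) for i in range(2)]+[seg((*sq[i],0),(*sq[i],.052)) for i in range(3)])
E
python3 - <<'E'
from h import *
o=arm.get_obs()["ee_pos"]
# visible: edges toward camera (+y,-x): faces
def visP(yaw):
    c=np.array(sq); d=(c@rot(yaw).T)@np.array([-.27,1]); far=np.argmin(d)
    L=[bodytop]+[seg((*sq[i],0),(*sq[i],.052)) for i in range(4) if i!=far]+[seg((*sq[i],0),(*sq[(i+1)%4],0)) for i in range(4) if far not in(i,(i+1)%4)]
    return np.vstack(L)
P=visP(np.radians(-12.4))
p,f=fithand("c2_raw",o[0],o[1],o[2]-.0556,np.radians(-12.4),P=P);print(p-[o[0],o[1],0],np.degrees(p[2]),f)
over("c2_raw","c2p",(270,70,360,170),6,[("side",place(P,*p,o[2]-.0556))])
# B yaw from initial top picture by area rect
im=cv2.imread("pics/top0.png");c=cv2.resize(im[190:260,320:390],None,fx=8,fy=8,interpolation=cv2.INTER_CUBIC)
b=c.astype(int);m=((b[:,:,0]-b[:,:,2])<35).astype(np.uint8)*255
cs,_=cv2.findContours(m,cv2.RETR_EXTERNAL,cv2.CHAIN_APPROX_NONE)
for k in cs:
    if cv2.contourArea(k)>5000: print(cv2.minAreaRect(k))
E
```

```text
[ 0.0046062  -0.00043319 -0.05733043] -3.2847919179847396 -22.349882136589493
((212.9396209716797, 422.35430908203125), (145.8836669921875, 154.8507080078125), 67.47943115234375)
((391.3077087402344, 391.4615478515625), (156.1084442138672, 145.910400390625), 11.309932708740234)
((179.07473754882812, 238.46218872070312), (144.27635192871094, 155.3607177734375), 73.46515655517578)
((279.5, 279.5), (559.0, 559.0), 90.0)
```

View pics/c2p.png

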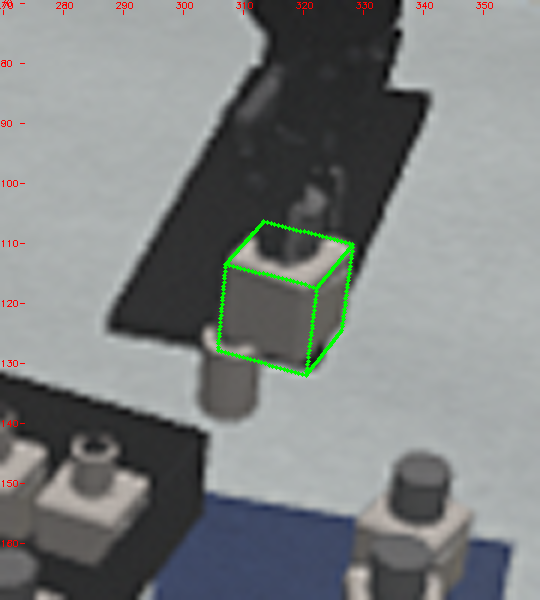

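Run:
```python
from h import *
crop("c2_raw","c2z",(295,90,345,140),14)
```

```text
(no output)
```

View pics/c2z.png

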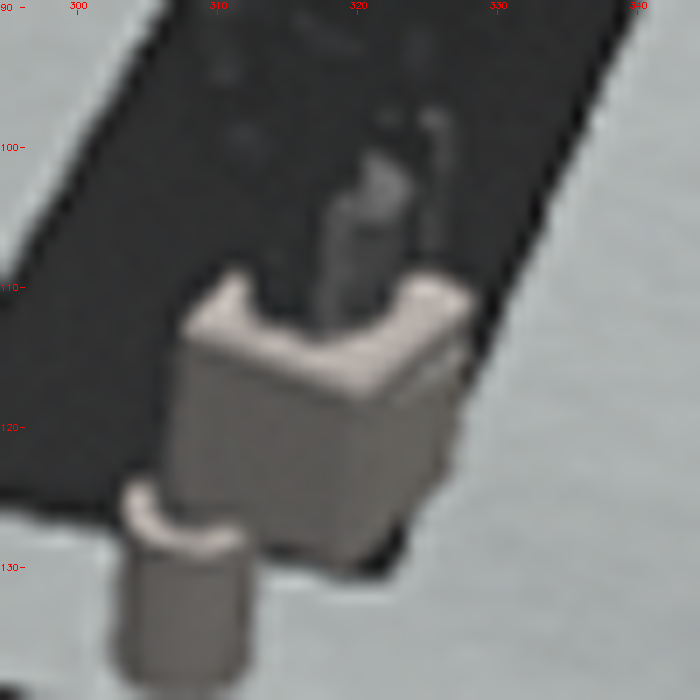

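Run:
```python
from h import *
o=arm.get_obs()["ee_pos"]
c=.025
ob=[((c,c,.052),(183,330)),((-c,c,.052),(365,395)),((-c,-c,.052),(475,300)),((-c,c,0),(350,565)),((-c,-c,0),(450,470)),((c,c,0),(165,520))]
for fixz in(0,1):
    def res(p): return np.concatenate([proj("side",place([m],p[0],p[1],p[2],p[3]))[0]-T(295,90,14,q) for m,q in ob]+[[(p[3]-o[2]+.0556)*(2000 if fixz else 300)]])
    r=least_squares(res,[o[0],o[1],-.2,.145],loss="soft_l1",f_scale=.5);print(r.x[:3]-[o[0],o[1],0],np.degrees(r.x[2]),r.x[3]-o[2]+.0556,r.cost,np.round(r.fun,1))
```

```text
[ 0.00611513 -0.00475336 -0.1471991 ] -8.433886947945616 -0.000592035103595609 2.3494552420601815 [-0.8 -0.6  0.7 -0.7  0.2 -0.8  0.1  1.7  0.1  1.4 -0.8  0.2 -0.2]
[ 0.00586895 -0.00382036 -0.14685133] -8.413961576789097 -1.2657983866834477e-05 2.363665266510063 [-0.8 -0.6  0.7 -0.7  0.2 -0.8  0.1  1.7  0.1  1.4 -0.8  0.2 -0. ]
```

Run:
```python
from h import *
o=arm.get_obs()["ee_pos"]
c=.025
ob=[((c,c,.052),(183,330)),((-c,c,.052),(365,395)),((-c,-c,.052),(475,300))]
def res(p): return np.concatenate([proj("side",place([m],p[0],p[1],p[2],o[2]-.0556))[0]-T(295,90,14,q) for m,q in ob])
r=least_squares(res,[o[0],o[1],-.2]);print(r.x[:3]-[o[0],o[1],0],np.degrees(r.x[2]),r.cost,np.round(r.fun,1))
# same corners of A in b3 (8x from 290,90): top front-left(140,328)?,
```

```text
[ 4.38030036e-03  4.59121419e-05 -1.77832738e-01] -10.189065374509418 0.5497948604530912 [-0.8 -0.1  0.4  0.   0.4  0. ]
```

The yaw is about -10 to -12° and any offset lies along the roomy bay direction. Carry B to bay 2.

```bash
python3 -m crank '[[-2,0,0,0,0,-1,1.5],[-5,-0.1,0,0,0,-3,1.5],[-9,-0.2,0,0,0,-6,1.5],[-13,-0.3,0,0,0,-9,1.5],[-17,-0.3,0,0,0,-12,1.5],[-21,-0.3,0,0,0,-15,1.5],[-25,-0.4,0,0,0,-17.5,1.5],[-27,-0.4,0,0,0,-17.5,1.5],[-27.5,-0.4,0,0,0,-17.5,1.5],[-27.5,-0.4,0,0,0,-17.5,1.5],[-27.5,-0.4,3,0,0,-17.5,1.5],[-27.5,-0.4,6,0,0,-17.5,1.5],[-27.5,-0.4,7,0,0,-17.5,1.5],[-27.5,-0.4,7,0,0,-17.5,1.5]]'
python3 - <<'E'
from h import *
plan((.5625,-.0724,.086,-84.9))
snap("side","c3",(230,130,300,210),8)
E
```

```text
time_s: 24.6
ee_pos: [0.561, -0.0722, 0.1281]
ee_rot: [0.0, 0.737, -0.675, -0.0]
ft_force: [0.3, -0.2, -0.3]
finger_gap: 0.353
now [ 0.561  -0.0722  0.1281] yaw -85.0 q [ 0.28  0.53 -0.29  1.8   0.19  0.85 -1.59] F [ 0.3 -0.2 -0.3] gap 3.012 t 24.6
(0.5625, -0.0724, 0.086, -84.9) -> [ 0.03 -0.15  4.21] [ 0.1 -0.  -0.1]
```

View pics/c3.png

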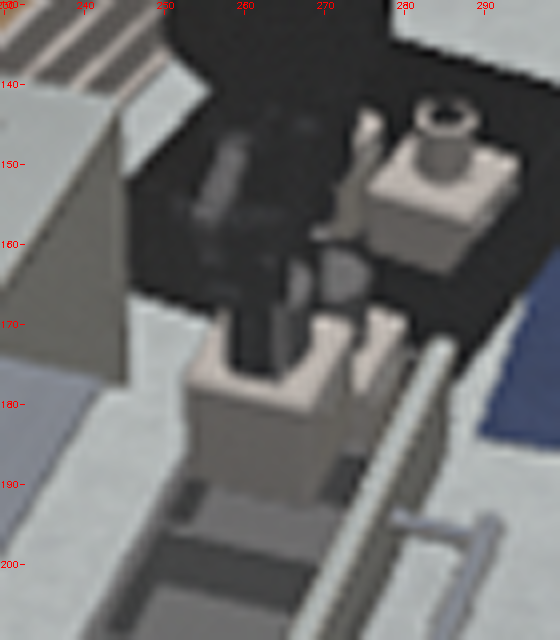

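The bottle looks rotated roughly 4–5° anticlockwise of the drawer, so I'll correct the yaw and check.

```bash
python3 -m crank '[[0,-0.1,0,0,0,2,1.5],[0,-0.1,0.5,0,0,4,1.5],[0,-0.1,1,0,0,4,1.5],[0,-0.1,1,0,0,4,1.5]]'
python3 - <<'E'
from h import *
plan((.5625,-.0724,.086,-88.9))
snap("side","c4",(230,130,300,210),8)
E
```

```text
time_s: 25.15
ee_pos: [0.5619, -0.0709, 0.1178]
ee_rot: [0.0, 0.714, -0.7, -0.0]
ft_force: [1.5, -0.2, -1.4]
finger_gap: 0.362
now [ 0.5619 -0.0709  0.1178] yaw -88.9 q [ 0.26  0.54 -0.27  1.81  0.19  0.82 -1.65] F [ 1.5 -0.2 -1.4] gap 3.093 t 25.15
(0.5625, -0.0724, 0.086, -88.9) -> [ 0.15 -0.06  3.18] [0.1 0.  0. ]
```

View pics/c4.png

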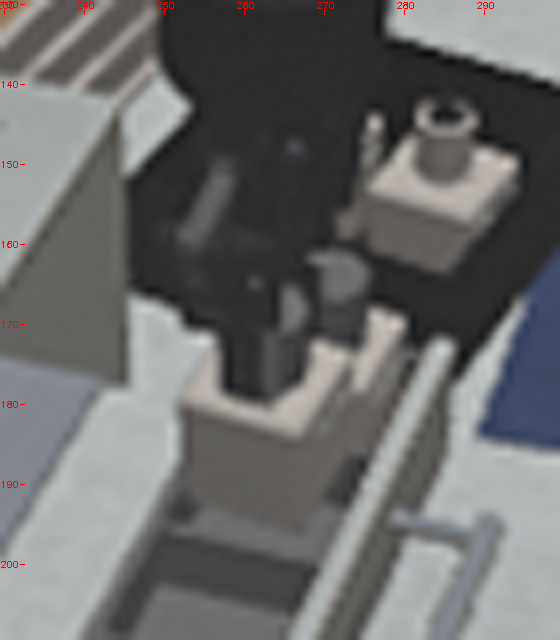

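Now the edges are parallel to the divider and panel. Lower into bay 2.

```bash
python3 -m crank '[[0.1,0,1,0,0,-1,1.5],[0.1,0,2,0,0,-1,1.5],[0.1,0,2.7,0,0,-1,1.5],[0.1,0,2.9,0,0,-1,1.5],[0.1,0,2.9,0,0,-1,1.5]]'
python3 - <<'E'
from h import *
plan((.5625,-.0724,.086,-88))
snap("side","c5",(230,130,300,210),8)
E
```

```text
time_s: 25.82
ee_pos: [0.5623, -0.072, 0.0892]
ee_rot: [0.0, 0.72, -0.694, -0.0]
ft_force: [-0.3, -0.3, -1.9]
finger_gap: 0.354
now [ 0.5623 -0.072   0.0892] yaw -87.9 q [ 0.25  0.58 -0.26  1.84  0.21  0.76 -1.65] F [-0.3 -0.3 -1.9] gap 3.025 t 25.82
(0.5625, -0.0724, 0.086, -88) -> [ 0.04 -0.02  0.32] [0.  0.  0.1]
```

View pics/c5.png

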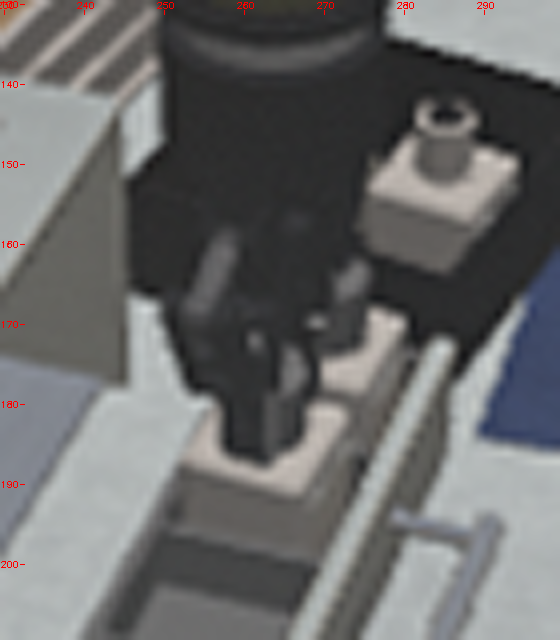

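B is in bay 2. Release, rise, and check C and D.

```bash
python3 -m crank '[[0,0,0.2,0,0,0,1.5],[0,0,0.3,0,0,0,1.5],[0,0,0.3,0,0,0,4.2],[0,0,0.3,0,0,0,4.2],[0,0,0.3,0,0,0,4.2],[0,0,-1,0,0,0,4.2],[0,0,-4,0,0,0,4.2],[0,0,-8,0,0,0,4.2],[0,0,-11,0,0,0,4.2],[0,0,-11,0,0,0,4.2]]'
python3 - <<'E'
from h import *
plan((.405,-.27,.2,-70),(.405,-.27,.1,-70))
snap("side","c6",(230,110,350,230),5)
snap("top","c6t",(230,150,400,270),4)
raw=dict(top="c6t_raw",side="c6_raw")
for k,x,y in[("C",.405,-.270),("D",.417,-.344)]:
    p,f=fitb(raw,x,y,None);print(k,p[:2],np.degrees(p[2]),f)
E
```

```text
time_s: 27.12
ee_pos: [0.5638, -0.072, 0.2027]
ee_rot: [-0.002, 0.72, -0.694, 0.002]
ft_force: [0.1, 0.2, -0.7]
finger_gap: 0.493
now [ 0.5638 -0.072   0.2027] yaw -87.9 q [ 0.28  0.45 -0.3   1.7   0.15  1.01 -1.6 ] F [ 0.1  0.2 -0.7] gap 4.206 t 27.12
(0.405, -0.27, 0.2, -70) -> [19.2  16.61  0.19] [ -0.3  -0.1 -17.9]
(0.405, -0.27, 0.1, -70) -> [19.19 16.66 10.19] [ -0.3  -0.1 -17.9]
C [ 0.4056098  -0.27089259] 21.912246159186658 -133.76562046129635
D [ 0.45247053 -0.32294818] -12.137207066872739 -146.34626290600366
```

View pics/c6.png

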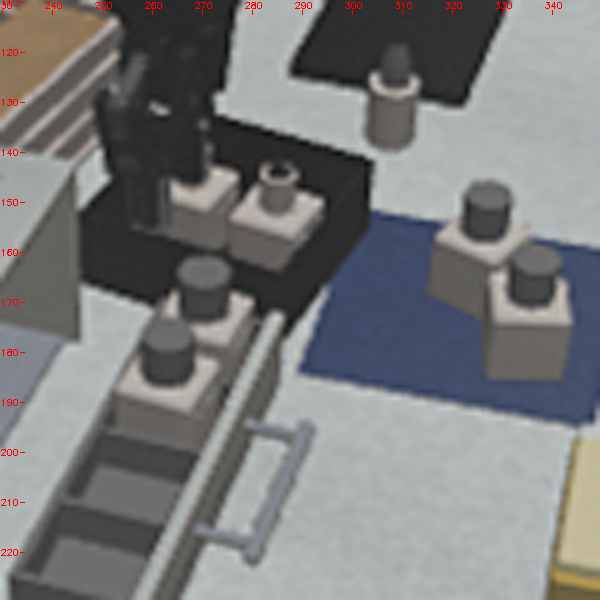

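View pics/c6t.png

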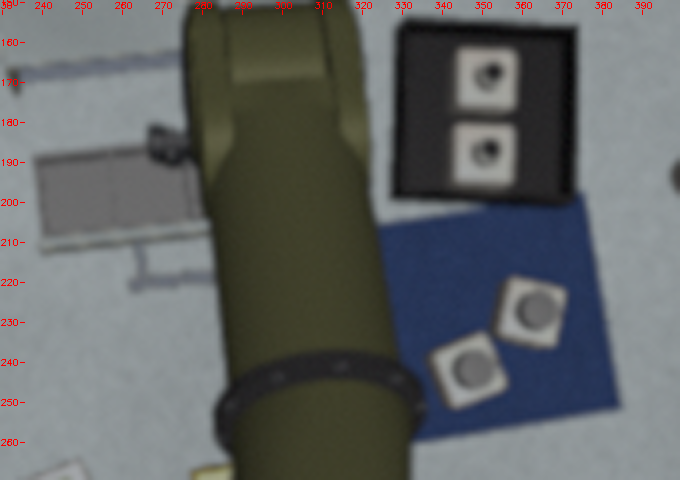

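D has been knocked to around (.452,-.323), with its cap now at top (364,226) and side (327,148). B is upright in bay 2. Verify D's new position by triangulating.

Run:
```python
from h import *
s=T(230,110,5,(487,193));t=T(230,150,4,(538,308));print(tri(s,t))
raw=dict(top="c6t_raw",side="c6_raw")
p,f=fitb(raw,.4525,-.323,None,R=.008);print(p,np.degrees(p[2]),f)
over("c6_raw","c7",(300,130,360,190),8,[("side",place(P,*p)) for P in(bodytop,circ(.016,.082))])
plan((*p[:2],.2,-102),(*p[:2],.1,-102))
```

```text
(array([ 0.45435939, -0.32246088,  0.08400366]), np.float64(0.001446787551507523))
[ 0.452471   -0.32295155 -0.21167462] -12.128062354506904 -146.3462161927087
now [ 0.5622 -0.0721  0.1997] yaw -87.9 q [ 0.28  0.45 -0.3   1.71  0.15  1.01 -1.6 ] F [-0.4 -0.3 -0.5] gap 4.236 t 27.23
(np.float64(0.4524710023759102), np.float64(-0.3229515512567076), 0.2, -102) -> [24.66 11.89 -0.03] [-0.  -0.  14.1]
(np.float64(0.4524710023759102), np.float64(-0.3229515512567076), 0.1, -102) -> [24.66 11.9   9.97] [-0.  -0.  14.1]
```

View pics/c7.png

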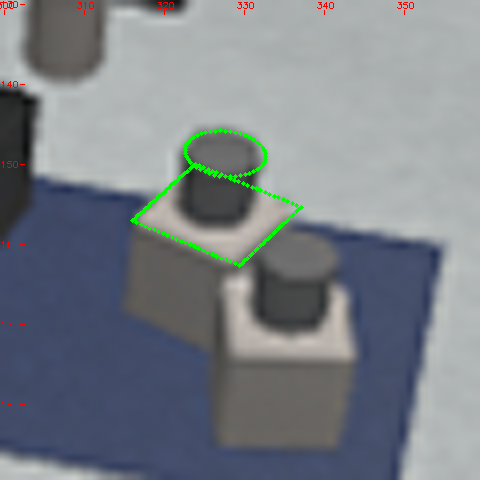

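```bash
python3 -m crank '[[3,1.5,0,0,0,2,4.5],[7,3.4,0,0,0,4,5],[12,5.8,0,0,0,7,5],[17,8.2,0,0,0,10,5],[22,10.6,0,0,0,13,5],[24.7,11.8,0,0,0,14,5],[24.7,11.8,0,0,0,14,5],[24.7,11.8,3,0,0,14,5],[24.7,11.8,7,0,0,14,5],[24.7,11.8,10,0,0,14,5],[24.7,11.8,10,0,0,14,5],[24.7,11.8,10,0,0,14,5]]'
python3 - <<'E'
from h import *
plan((.4535,-.3227,.0555,-102))
snap("side","e1",(290,110,360,190),8)
E
```

```text
time_s: 28.72
ee_pos: [0.4543, -0.3226, 0.1]
ee_rot: [0.0, -0.631, 0.776, -0.0]
ft_force: [0.2, 0.5, -0.0]
finger_gap: 0.586
now [ 0.4543 -0.3226  0.1   ] yaw -101.8 q [ 0.69  0.54 -0.18  1.85  0.13  0.76 -1.33] F [ 0.2  0.5 -0. ] gap 5.003 t 28.73
(0.4535, -0.3227, 0.0555, -102) -> [0.02 0.08 4.45] [-0.   0.   0.2]
```

View pics/e1.png

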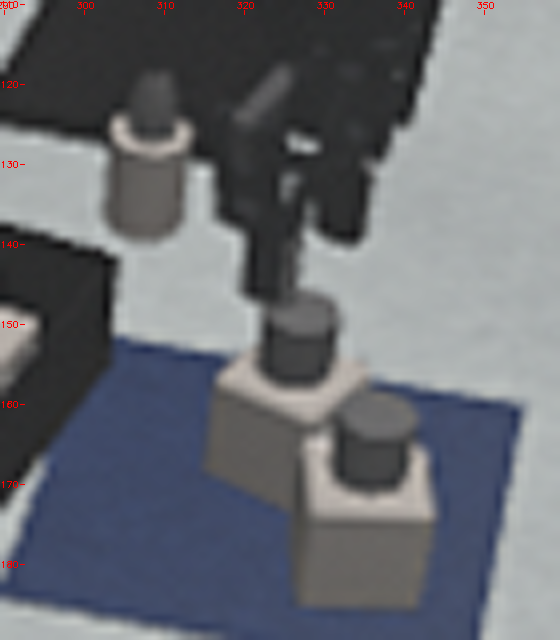

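The fingers straddle D's cap (327,149), clear of C. Descend, grip, and lift.

```bash
python3 -m crank '[[0,0,1.5,0,0,0,5],[0,0,3,0,0,0,5],[0,0,4.4,0,0,0,5],[0,0,4.4,0,0,0,5],[0,0,4.4,0,0,0,1.5],[0,0,4.4,0,0,0,1.5],[0,0,4.4,0,0,0,1.5],[0,0,4.4,0,0,0,1.5],[0,0,3,0,0,0,1.5],[0,0,0,0,0,0,1.5],[0,0,-4,0,0,0,1.5],[0,0,-8,0,0,0,1.5],[0,0,-10,0,0,0,1.5],[0,0,-10,0,0,0,1.5]]'
python3 - <<'E'
from h import *
plan((.5565,-.0108,.197,-83.9),(.5565,-.0108,.125,-83.9))
snap("side","e2",(295,90,345,190),7)
E
```

```text
time_s: 30.52
ee_pos: [0.4543, -0.3237, 0.2017]
ee_rot: [0.001, -0.63, 0.776, -0.002]
ft_force: [-0.3, 0.0, -1.2]
finger_gap: 0.357
now [ 0.4543 -0.3237  0.2017] yaw -101.9 q [ 0.71  0.43 -0.2   1.73  0.1   0.99 -1.3 ] F [-0.3  0.  -1.2] gap 3.052 t 30.52
(0.5565, -0.0108, 0.197, -83.9) -> [-32.73  -3.55   0.43] [ -0.2  -0.1 -18. ]
(0.5565, -0.0108, 0.125, -83.9) -> [-32.74  -3.52   7.63] [ -0.2  -0.1 -18. ]
```

View pics/e2.png

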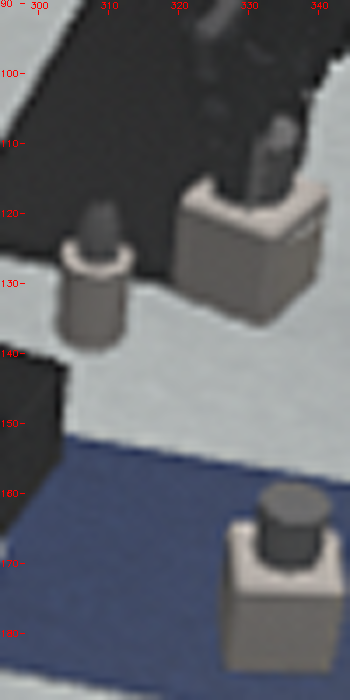

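D is held. Carry it to above bay 1.

```bash
python3 -m crank '[[-2,-0.2,0,0,0,-1,1.5],[-5,-0.5,0,0,0,-3,1.5],[-9,-1,0,0,0,-5,1.5],[-13,-1.4,0,0,0,-7,1.5],[-17,-1.8,0,0,0,-9,1.5],[-21,-2.3,0,0,0,-11,1.5],[-25,-2.7,0,0,0,-13,1.5],[-29,-3.1,0,0,0,-15,1.5],[-32,-3.4,0,0,0,-16,1.5],[-32.7,-3.5,0,0,0,-16,1.5],[-32.7,-3.5,0,0,0,-16,1.5],[-32.7,-3.5,3,0,0,-16,1.5],[-32.7,-3.5,6,0,0,-16,1.5],[-32.7,-3.5,8,0,0,-16,1.5],[-32.7,-3.5,8,0,0,-16,1.5]]'
python3 - <<'E'
from h import *
plan((.5565,-.0108,.086,-86))
snap("side","e3",(220,145,290,225),8)
E
```

```text
time_s: 32.45
ee_pos: [0.5535, -0.0122, 0.1178]
ee_rot: [0.002, 0.731, -0.682, -0.001]
ft_force: [0.3, -0.3, -0.9]
finger_gap: 0.359
now [ 0.5535 -0.0122  0.1178] yaw -86.0 q [ 0.17  0.53 -0.3   1.84  0.21  0.81 -1.73] F [ 0.3 -0.3 -0.9] gap 3.063 t 32.45
(0.5565, -0.0108, 0.086, -86) -> [-0.12 -0.32  3.18] [ 0.2 -0.   0. ]
```

View pics/e3.png

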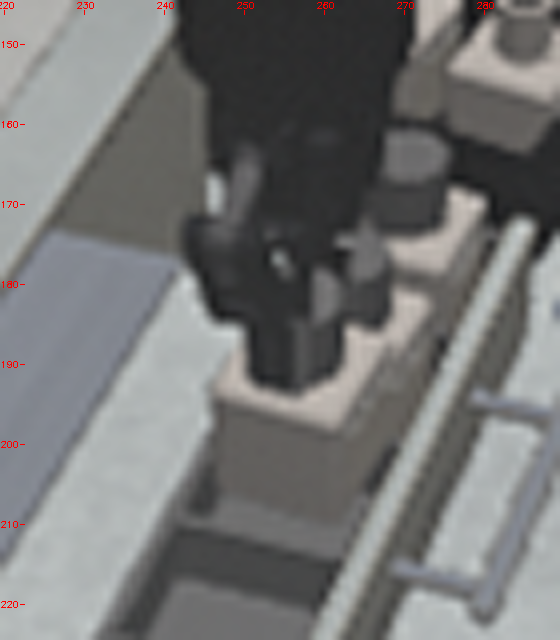

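The edges are parallel to the divider. Lower into bay 1.

```bash
python3 -m crank '[[-0.1,-0.2,0,0,0,0,1.5],[-0.1,-0.2,1,0,0,0,1.5],[-0.1,-0.2,2,0,0,0,1.5],[-0.1,-0.2,2.7,0,0,0,1.5],[-0.1,-0.2,2.9,0,0,0,1.5],[-0.1,-0.2,2.9,0,0,0,1.5]]'
python3 - <<'E'
from h import *
plan((.5565,-.0108,.086,-86))
snap("side","e4",(220,145,290,225),8)
E
```

```text
time_s: 33.25
ee_pos: [0.557, -0.0093, 0.0901]
ee_rot: [0.0, 0.732, -0.681, -0.0]
ft_force: [0.0, 0.2, -1.1]
finger_gap: 0.357
now [ 0.557  -0.0093  0.0901] yaw -85.9 q [ 0.16  0.56 -0.29  1.86  0.22  0.75 -1.75] F [ 0.   0.2 -1.1] gap 3.052 t 33.25
(0.5565, -0.0108, 0.086, -86) -> [0.15 0.06 0.41] [0.  0.  0.1]
```

View pics/e4.png

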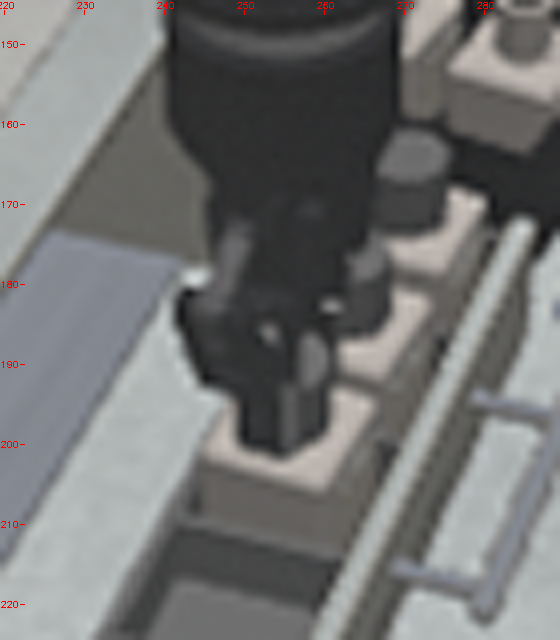

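```bash
python3 -m crank '[[0.1,0,0.2,0,0,0,1.5],[0.1,0,0.4,0,0,0,1.5],[0.1,0,0.4,0,0,0,1.5],[0.1,0,0.4,0,0,0,4.2],[0.1,0,0.4,0,0,0,4.2],[0.1,0,0.4,0,0,0,4.2],[0.1,0,-1,0,0,0,4.2],[0.1,0,-4,0,0,0,4.2],[0.1,0,-8,0,0,0,4.2],[0.1,0,-11,0,0,0,4.2],[0.1,0,-11,0,0,0,4.2]]'
python3 - <<'E'
from h import *
snap("side","e5",(220,130,350,250),5)
snap("top","e5t",(230,150,400,270),4)
raw=dict(top="e5t_raw",side="e5_raw")
p,f=fitb(raw,.4055,-.2705,None);print(p[:2],np.degrees(p[2]),f)
plan((*p[:2],.2,-69),(*p[:2],.1,-69))
E
```

```text
time_s: 34.67
ee_pos: [0.5586, -0.0101, 0.2037]
ee_rot: [-0.002, 0.732, -0.681, 0.002]
ft_force: [-0.7, -0.2, -0.2]
finger_gap: 0.489
[ 0.40496596 -0.2704593 ] 20.317708333675238 -130.43509487843423
now [ 0.557  -0.0104  0.2008] yaw -85.9 q [ 0.19  0.44 -0.33  1.73  0.16  1.   -1.69] F [ 0.8  0.3 -0.6] gap 4.219 t 34.77
(np.float64(0.4049659593846425), np.float64(-0.2704592964669841), 0.2, -69) -> [24.85 17.03  0.07] [ -0.   -0.  -16.9]
(np.float64(0.4049659593846425), np.float64(-0.2704592964669841), 0.1, -69) -> [24.85 17.03 10.07] [ -0.   -0.  -16.9]
```

View pics/e5.png

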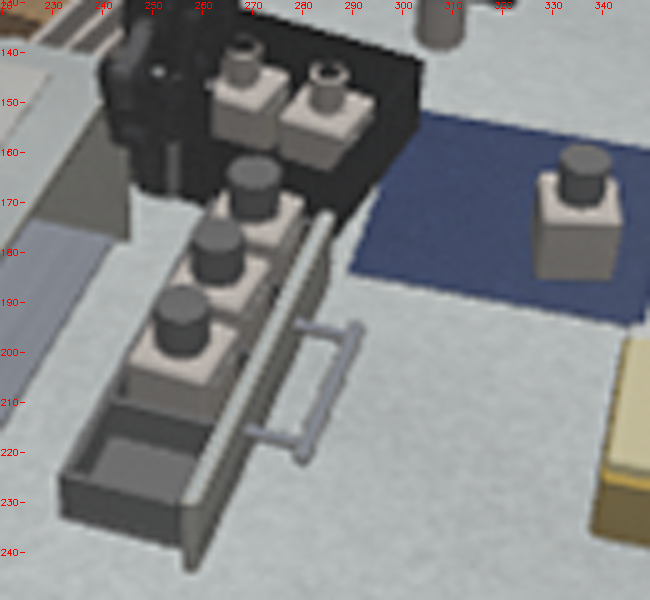

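View pics/e5t.png

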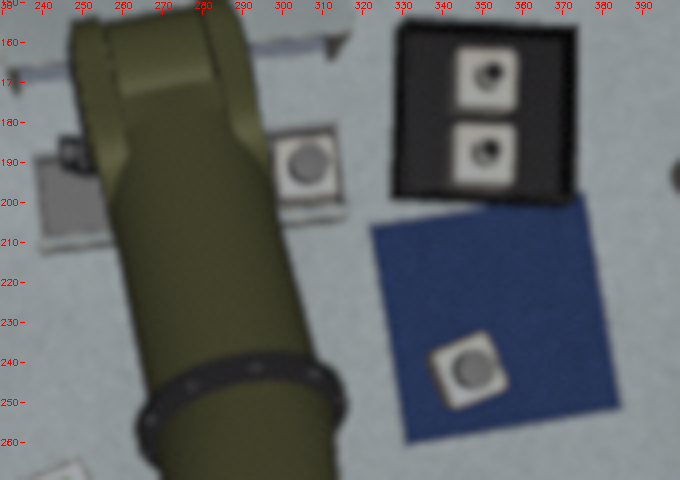

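Three bottles stand upright in bays 3, 2 and 1, and C is unmoved at (.405,-.2705). Go to C.

```bash
python3 -m crank '[[3,2,0,0,0,-2,5],[7,4.8,0,0,0,-4,5],[12,8.2,0,0,0,-8,5],[17,11.7,0,0,0,-12,5],[22,15,0,0,0,-16,5],[24.8,17,0,0,0,-17,5],[24.8,17,0,0,0,-17,5],[24.8,17,3,0,0,-17,5],[24.8,17,7,0,0,-17,5],[24.8,17,10,0,0,-17,5],[24.8,17,10,0,0,-17,5],[24.8,17,10,0,0,-17,5]]'
python3 - <<'E'
from h import *
plan((.405,-.2705,.0555,-69))
snap("side","f1",(290,110,360,190),8)
E
```

```text
time_s: 36.28
ee_pos: [0.4061, -0.2693, 0.1009]
ee_rot: [-0.0, 0.825, -0.565, 0.0]
ft_force: [0.7, -0.2, 0.3]
finger_gap: 0.583
now [ 0.4061 -0.2693  0.1009] yaw -68.8 q [ 0.75  0.47 -0.31  2.03  0.22  0.68 -0.9 ] F [ 0.7 -0.2  0.3] gap 4.978 t 36.27
(0.405, -0.2705, 0.0555, -69) -> [0.07 0.15 4.54] [-0.   0.   0.2]
```

View pics/f1.png

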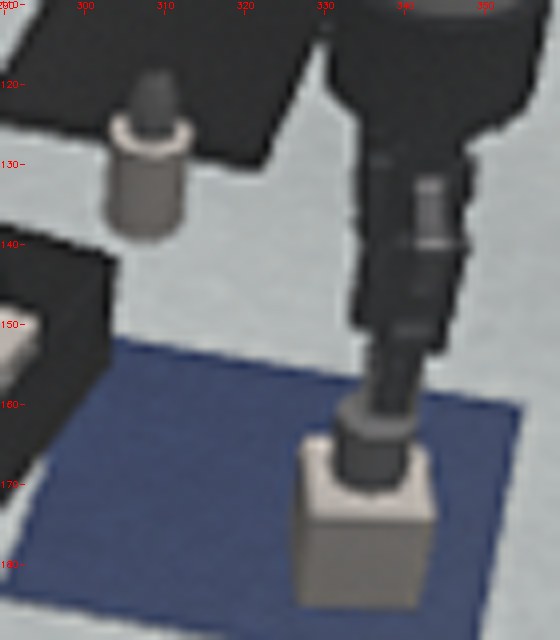

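```bash
python3 -m crank '[[0,0.1,1.5,0,0,0,5],[0,0.1,3,0,0,0,5],[0,0.1,4.5,0,0,0,5],[0,0.1,4.5,0,0,0,5],[0,0.1,4.5,0,0,0,1.5],[0,0.1,4.5,0,0,0,1.5],[0,0.1,4.5,0,0,0,1.5],[0,0.1,4.5,0,0,0,1.5],[0,0,3,0,0,0,1.5],[0,0,0,0,0,0,1.5],[0,0,-4,0,0,0,1.5],[0,0,-8,0,0,0,1.5],[0,0,-10,0,0,0,1.5],[0,0,-10,0,0,0,1.5]]'
python3 - <<'E'
from h import *
plan((.5498,.0508,.197,-83.9),(.5498,.0508,.125,-83.9))
snap("side","f2",(290,90,360,190),7)
E
```

```text
time_s: 38.08
ee_pos: [0.4058, -0.2702, 0.2017]
ee_rot: [0.0, 0.825, -0.566, 0.002]
ft_force: [0.3, 0.9, -2.1]
finger_gap: 0.357
now [ 0.4058 -0.2702  0.2017] yaw -68.9 q [ 0.8   0.33 -0.36  1.9   0.14  0.93 -0.83] F [ 0.3  0.9 -2.1] gap 3.049 t 38.08
(0.5498, 0.0508, 0.197, -83.9) -> [-24.76 -24.99   0.44] [-0.1 -0.1 15. ]
(0.5498, 0.0508, 0.125, -83.9) -> [-24.78 -24.98   7.64] [-0.1 -0.1 15. ]
```

View pics/f2.png

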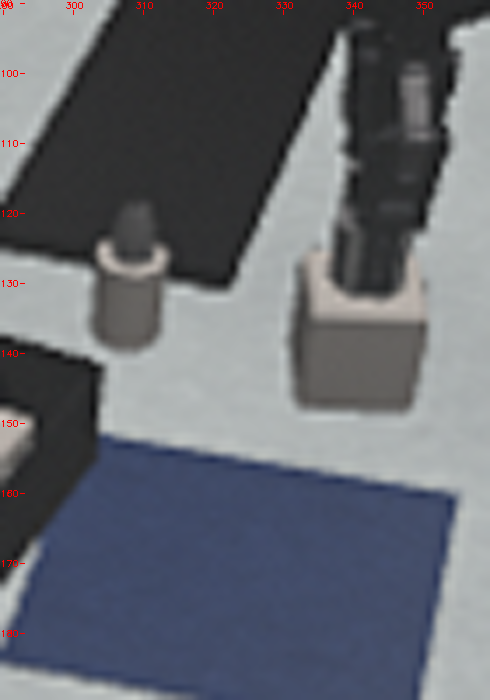

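C is held level. Carry it above the row to bay 0.

```bash
python3 -m crank '[[-1.5,-1.5,0,0,0,1,1.5],[-4,-4,0,0,0,2,1.5],[-7,-7,0,0,0,4,1.5],[-10,-10,0,0,0,6,1.5],[-13,-13.1,0,0,0,8,1.5],[-16,-16.1,0,0,0,10,1.5],[-19,-19.2,0,0,0,12,1.5],[-22,-22.2,0,0,0,14,1.5],[-24,-24.2,0,0,0,15,1.5],[-24.8,-25,0,0,0,15,1.5],[-24.8,-25,0,0,0,15,1.5],[-24.8,-25,3,0,0,15,1.5],[-24.8,-25,6,0,0,15,1.5],[-24.8,-25,8,0,0,15,1.5],[-24.8,-25,8,0,0,15,1.5]]'
python3 - <<'E'
from h import *
plan((.5498,.0508,.086,-83.9))
snap("side","f3",(210,155,280,245),7)
E
```

```text
time_s: 40.0
ee_pos: [0.5476, 0.0493, 0.1188]
ee_rot: [0.002, 0.743, -0.669, -0.001]
ft_force: [-0.2, 0.2, -2.1]
finger_gap: 0.352
now [0.5476 0.0493 0.1188] yaw -84.0 q [ 0.09  0.52 -0.34  1.85  0.23  0.81 -1.83] F [-0.2  0.2 -2.1] gap 3.003 t 40.0
(0.5498, 0.0508, 0.086, -83.9) -> [-0.13 -0.24  3.28] [ 0.2 -0.1 -0.1]
```

View pics/f3.png

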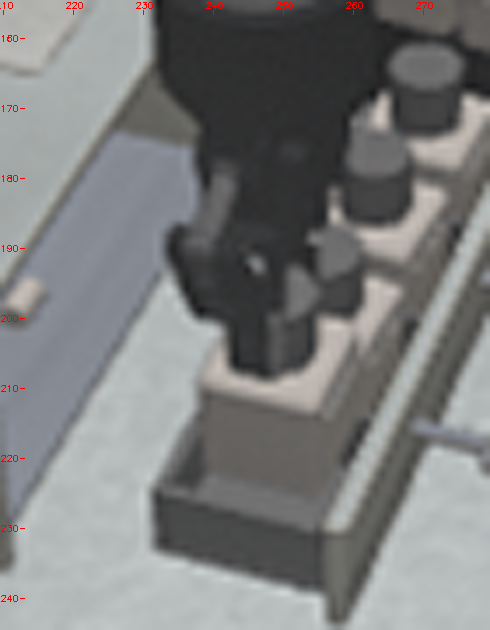

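The edges are aligned. Lower into bay 0.

```bash
python3 -m crank '[[-0.1,-0.2,0,0,0,0,1.5],[-0.1,-0.2,1,0,0,0,1.5],[-0.1,-0.2,2,0,0,0,1.5],[-0.1,-0.2,2.7,0,0,0,1.5],[-0.1,-0.2,2.9,0,0,0,1.5],[-0.1,-0.2,2.9,0,0,0,1.5]]'
python3 - <<'E'
from h import *
plan((.5498,.0508,.086,-84))
snap("side","f4",(210,155,280,245),7)
E
```

```text
time_s: 40.8
ee_pos: [0.551, 0.0528, 0.0911]
ee_rot: [0.0, 0.744, -0.668, -0.0]
ft_force: [-0.2, 0.1, -1.6]
finger_gap: 0.356
now [0.551  0.0528 0.0911] yaw -83.9 q [ 0.07  0.56 -0.32  1.87  0.25  0.75 -1.85] F [-0.2  0.1 -1.6] gap 3.043 t 40.8
(0.5498, 0.0508, 0.086, -84) -> [0.18 0.14 0.51] [0.  0.  0.1]
```

View pics/f4.png

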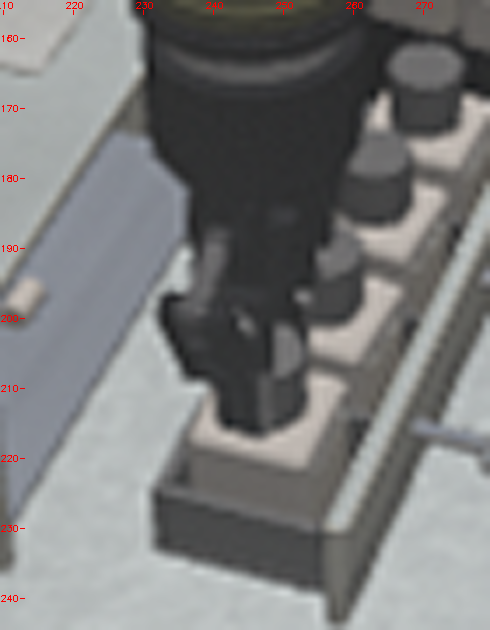

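C is inside bay 0. Lower the last few millimetres, release, and rise.

```bash
python3 -m crank '[[0.1,0.1,0.2,0,0,0,1.5],[0.1,0.1,0.5,0,0,0,1.5],[0.1,0.1,0.5,0,0,0,1.5],[0.1,0.1,0.5,0,0,0,4.2],[0.1,0.1,0.5,0,0,0,4.2],[0.1,0.1,0.5,0,0,0,4.2],[0.1,0.1,-1,0,0,0,4.2],[0.1,0.1,-4,0,0,0,4.2],[0.1,0.1,-8,0,0,0,4.2],[0.1,0.1,-11,0,0,0,4.2],[0.1,0.1,-11,0,0,0,4.2]]'
python3 - <<'E'
from h import *
plan((.44,-.0544,.16,-83.9),(.44,-.0544,.035,-83.9))
snap("side","f5",(210,130,310,250),5)
E
```

```text
time_s: 42.22
ee_pos: [0.5517, 0.0521, 0.2047]
ee_rot: [-0.002, 0.744, -0.668, 0.002]
ft_force: [0.0, -1.0, -0.3]
finger_gap: 0.497
now [0.5517 0.0521 0.2047] yaw -83.9 q [ 0.11  0.43 -0.37  1.73  0.18  1.01 -1.79] F [ 0.  -1.  -0.3] gap 4.242 t 42.23
(0.44, -0.0544, 0.16, -83.9) -> [ 9.4  12.26  4.4 ] [-0.3  0.   0. ]
(0.44, -0.0544, 0.035, -83.9) -> [ 9.4  12.33 16.9 ] [-0.3  0.   0. ]
```

View pics/f5.png

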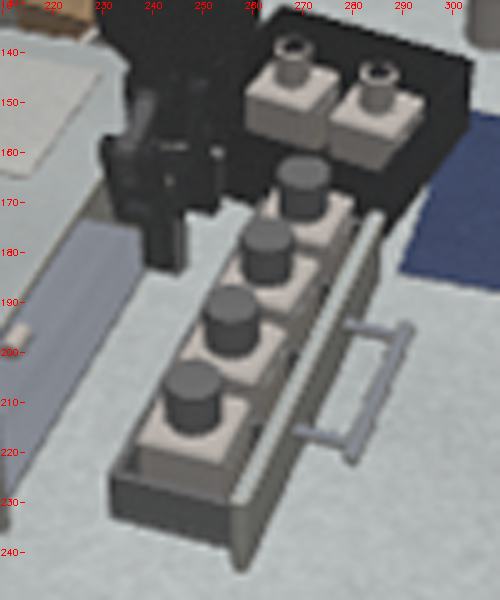

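All four capped bottles stand one per bay, and both spent ones are in the bin. Next, shut the fingers and go down in front of the handle.

```bash
python3 -m crank '[[1.5,2,0.5,0,0,0,3],[4,5,1.5,0,0,0,0],[7,9,3,0,0,0,0],[9.4,12.3,4.4,0,0,0,0],[9.4,12.3,4.4,0,0,0,0],[9.4,12.3,7,0,0,0,0],[9.4,12.3,10,0,0,0,0],[9.4,12.3,13,0,0,0,0],[9.4,12.3,13,0,0,0,0],[9.4,12.3,13,0,0,0,0]]'
python3 - <<'E'
from h import *
plan((.44,-.0544,.03,-83.9),(.46,-.0523,.03,-83.9))
snap("side","g1",(210,130,340,250),5)
print(onz("top",(297,264),.04))
E
```

```text
time_s: 43.52
ee_pos: [0.4386, -0.0544, 0.0719]
ee_rot: [-0.0, 0.744, -0.668, 0.0]
ft_force: [-0.1, -0.0, 0.0]
finger_gap: -0.001
now [ 0.4386 -0.0544  0.0719] yaw -83.8 q [ 0.28  0.46 -0.3   2.17  0.26  0.54 -1.67] F [-0.1 -0.   0. ] gap -0.006 t 43.52
(0.44, -0.0544, 0.03, -83.9) -> [ 0.01 -0.14  4.19] [-0.   0.   0.1]
(0.46, -0.0523, 0.03, -83.9) -> [ 0.02 -2.15  4.19] [-0.   0.   0.1]
[ 0.33369003 -0.10796149  0.04      ]
```

View pics/g1.png

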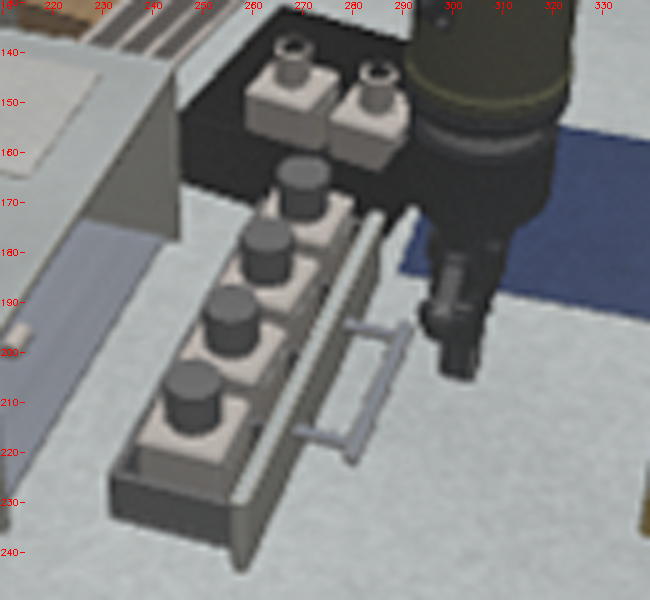

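The shut fingers hang in front of the handle (302,205). Lower and move to first contact.

```bash
python3 -m crank '[[0,0,1.5,0,0,0,0],[0,0,3,0,0,0,0],[0,0,4.2,0,0,0,0],[0,0,4.2,0,0,0,0],[0,-0.5,4.2,0,0,0,0],[0,-1,4.2,0,0,0,0],[0,-1.4,4.2,0,0,0,0],[0,-1.8,4.2,0,0,0,0],[0,-2.1,4.2,0,0,0,0],[0,-2.4,4.2,0,0,0,0],[0,-2.7,4.2,0,0,0,0],[0,-3,4.2,0,0,0,0],[0,-3.3,4.2,0,0,0,0],[0,-3.6,4.2,0,0,0,0]]'
python3 - <<'E'
from h import *
plan((.46,-.0523,.03,-83.9))
snap("side","g2",(210,130,340,250),5)
E
```

```text
time_s: 45.32
ee_pos: [0.4737, -0.0511, 0.0292]
ee_rot: [0.0, 0.744, -0.668, -0.0]
ft_force: [-1.3, -0.1, 1.1]
finger_gap: 0.0
now [ 0.4737 -0.0511  0.0292] yaw -83.9 q [ 0.23  0.57 -0.25  2.12  0.3   0.48 -1.72] F [-1.3 -0.1  1.1] gap 0.003 t 45.33
(0.46, -0.0523, 0.03, -83.9) -> [-0.03  1.37 -0.08] [0. 0. 0.]
```

View pics/g2.png

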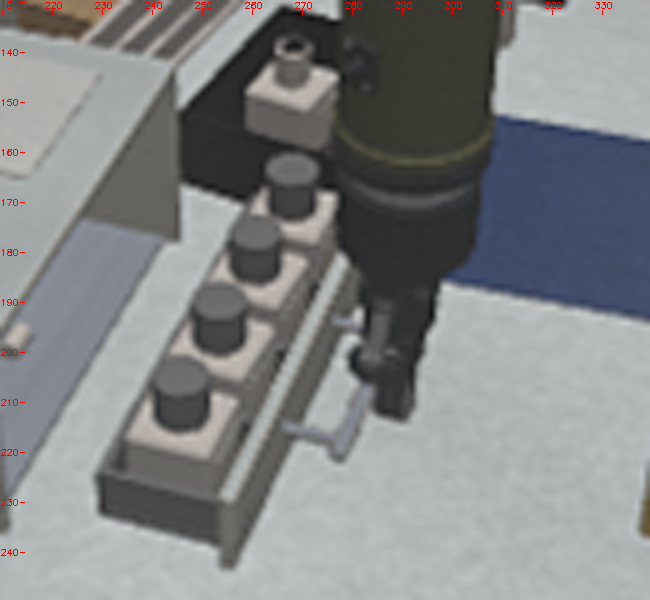

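The drawer is moving with about 1 N. Keep pushing steadily at 40 mm/s.

```bash
python3 -m crank '[[0,-0.4,0,0,0,0,0],[0,-0.9,0,0,0,0,0],[0,-1.4,0,0,0,0,0],[0,-1.9,0,0,0,0,0],[0,-2.4,0,0,0,0,0],[0,-2.9,0,0,0,0,0],[0,-3.4,0,0,0,0,0],[0,-3.9,0,0,0,0,0],[0,-4.4,0,0,0,0,0],[0,-4.9,0,0,0,0,0],[0,-5.4,0,0,0,0,0],[0,-5.9,0,0,0,0,0],[0,-6.4,0,0,0,0,0],[0,-6.9,0,0,0,0,0],[0,-7.4,0,0,0,0,0],[0,-7.9,0,0,0,0,0],[0,-8.4,0,0,0,0,0],[0,-8.8,0,0,0,0,0],[0,-9.1,0,0,0,0,0],[0,-9.3,0,0,0,0,0]]'
python3 - <<'E'
from h import *
plan((.46,-.0523,.03,-83.9))
snap("side","g3",(170,110,300,240),5)
snap("top","g3t",(220,110,340,230),5)
E
```

```text
time_s: 47.88
ee_pos: [0.5664, -0.0412, 0.0293]
ee_rot: [-0.0, 0.744, -0.668, 0.0]
ft_force: [-1.1, 0.5, 0.1]
finger_gap: -0.001
now [ 0.5664 -0.0412  0.0293] yaw -83.9 q [ 0.2   0.66 -0.27  1.88  0.28  0.63 -1.7 ] F [-1.1  0.5  0.1] gap -0.007 t 47.88
(0.46, -0.0523, 0.03, -83.9) -> [-0.03 10.69 -0.07] [-0. -0.  0.]
```

View pics/g3.png

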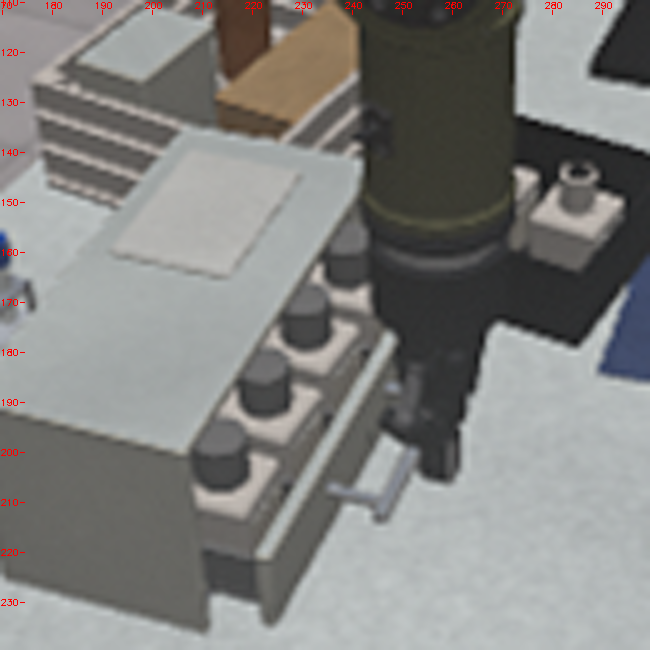

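View pics/g3t.png

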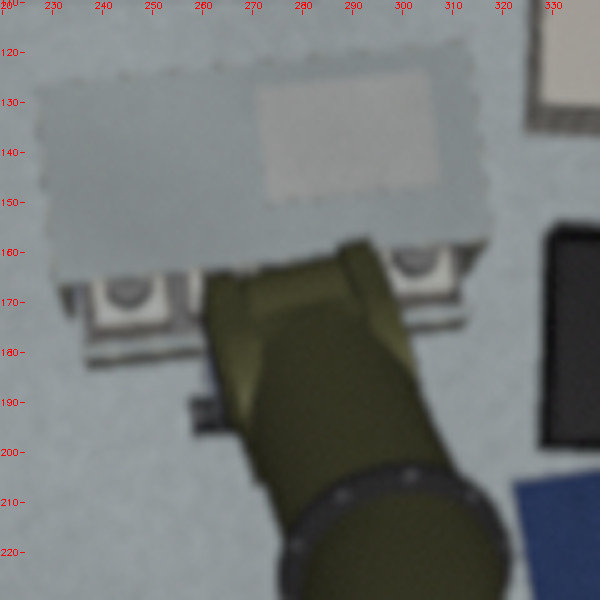

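The drawer has about 33 mm left and all four bottles are upright and entering. Continue slower.

```bash
python3 -m crank '[[0,-0.3,0,0,0,0,0],[0,-0.6,0,0,0,0,0],[0,-0.9,0,0,0,0,0],[0,-1.2,0,0,0,0,0],[0,-1.5,0,0,0,0,0],[0,-1.7,0,0,0,0,0],[0,-1.9,0,0,0,0,0],[0,-2.0,0,0,0,0,0],[0,-2.1,0,0,0,0,0],[0,-2.2,0,0,0,0,0],[0,-2.3,0,0,0,0,0],[0,-2.4,0,0,0,0,0]]'
python3 - <<'E'
from h import *
plan((.46,-.0523,.03,-83.9))
snap("side","g4",(170,110,300,240),5)
E
```

```text
time_s: 49.48
ee_pos: [0.5901, -0.0386, 0.0293]
ee_rot: [-0.0, 0.744, -0.668, -0.0]
ft_force: [-0.5, -0.5, 0.7]
finger_gap: 0.001
now [ 0.5901 -0.0386  0.0293] yaw -83.9 q [ 0.19  0.69 -0.27  1.82  0.28  0.67 -1.7 ] F [-0.5 -0.5  0.7] gap 0.013 t 49.48
(0.46, -0.0523, 0.03, -83.9) -> [-0.03 13.08 -0.07] [0. 0. 0.]
```

View pics/g4.png

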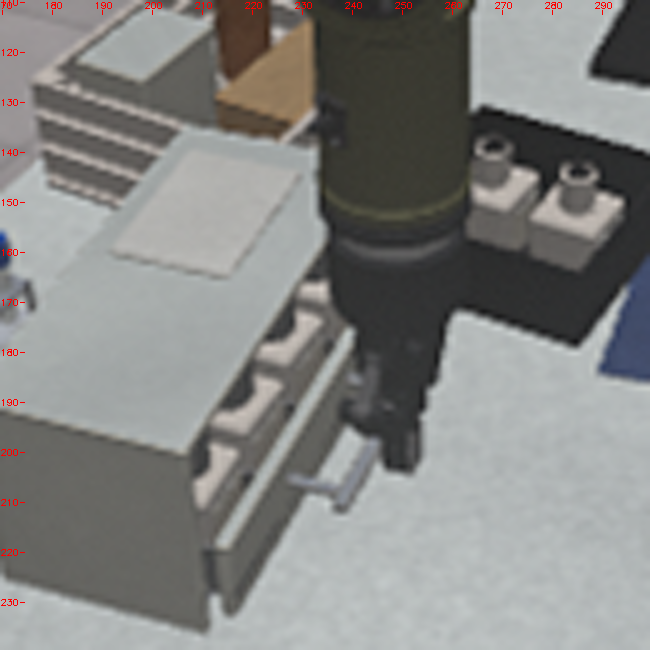

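About 10–13 mm remain. Continue at 1 mm per row, watching the force.

```bash
python3 -m crank '[[0,-0.1,0,0,0,0,0],[0,-0.2,0,0,0,0,0],[0,-0.3,0,0,0,0,0],[0,-0.4,0,0,0,0,0],[0,-0.5,0,0,0,0,0]]'; python3 -m crank '[[0,-0.1,0,0,0,0,0],[0,-0.2,0,0,0,0,0]]';python3 -m crank '[[0,-0.1,0,0,0,0,0],[0,-0.2,0,0,0,0,0]]'
```

```text
time_s: 50.15
ee_pos: [0.5923, -0.0384, 0.0291]
ee_rot: [0.002, 0.744, -0.668, -0.002]
ft_force: [-9.1, -0.6, 7.3]
finger_gap: -0.005
time_s: 50.4
ee_pos: [0.5952, -0.038, 0.0291]
ee_rot: [0.001, 0.744, -0.668, -0.001]
ft_force: [-5.7, -0.5, 4.0]
finger_gap: 0.002
time_s: 50.65
ee_pos: [0.5982, -0.0378, 0.0292]
ee_rot: [0.001, 0.744, -0.668, -0.0]
ft_force: [-3.7, 0.2, 2.0]
finger_gap: 0.001
```

Run:
```python
from h import *
plan((.46,-.0523,.03,-83.9))
snap("side","g5",(170,110,300,240),5)
```

```text
now [ 0.5982 -0.0378  0.0292] yaw -83.9 q [ 0.19  0.7  -0.27  1.8   0.27  0.69 -1.7 ] F [-3.7  0.2  2. ] gap 0.005 t 50.65
(0.46, -0.0523, 0.03, -83.9) -> [-0.03 13.9  -0.06] [ 0.1 -0.   0. ]
```

View pics/g5.png

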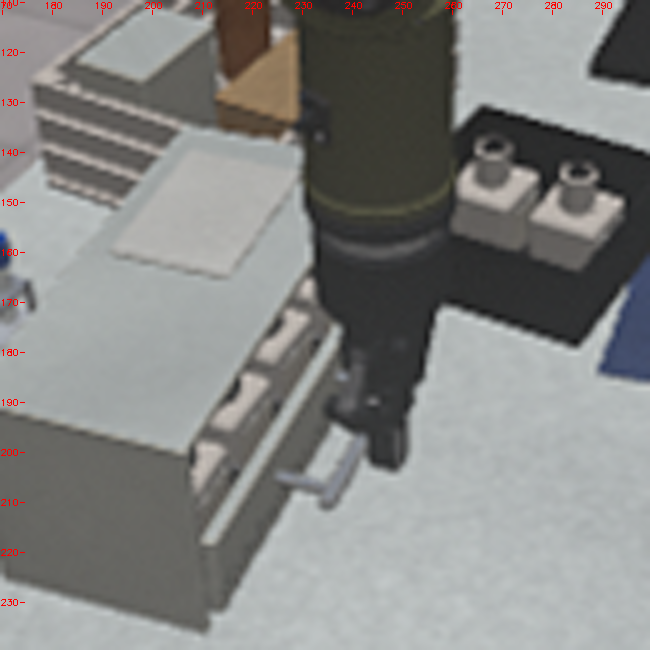

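The resistance has passed its peak. Continue gently until the detent takes it.

```bash
python3 -m crank '[[0,-0.1,0,0,0,0,0],[0,-0.2,0,0,0,0,0],[0,-0.2,0,0,0,0,0]]'
python3 - <<'E'
from h import *
plan((.46,-.0523,.03,-83.9))
snap("side","g6",(170,110,300,240),5)
E
```

```text
time_s: 51.08
ee_pos: [0.6015, -0.0374, 0.0292]
ee_rot: [-0.0, 0.744, -0.668, 0.0]
ft_force: [-0.9, -0.4, 0.3]
finger_gap: 0.0
now [ 0.6015 -0.0374  0.0292] yaw -83.9 q [ 0.19  0.7  -0.27  1.79  0.27  0.69 -1.7 ] F [-0.9 -0.4  0.3] gap 0.003 t 51.08
(0.46, -0.0523, 0.03, -83.9) -> [-0.02 14.23 -0.09] [-0.  0.  0.]
```

View pics/g6.png

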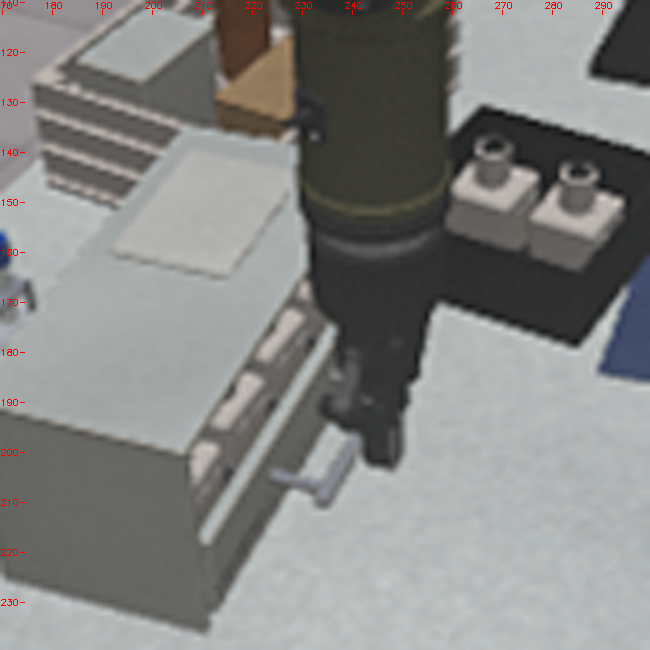

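```bash
for i in 1 2 3; do python3 -m crank '[[0,-0.1,0,0,0,0,0],[0,-0.1,0,0,0,0,0]]' | grep -E "ee_pos|force"; done
python3 - <<'E'
from h import *
snap("side","g7",(170,110,300,240),5)
E
```

```text
ee_pos: [0.6022, -0.0373, 0.0293]
ft_force: [-1.7, -0.3, -0.2]
ee_pos: [0.6032, -0.0372, 0.0293]
ft_force: [-1.8, -0.4, -0.6]
ee_pos: [0.6042, -0.0371, 0.0293]
ft_force: [-0.2, 0.5, -1.8]
```

View pics/g7.png

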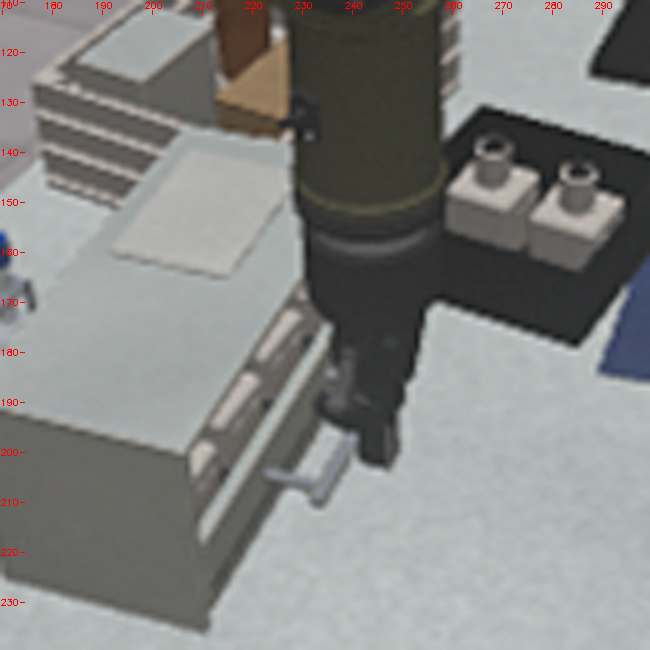

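```bash
for i in 1 2; do python3 -m crank '[[0,-0.1,0,0,0,0,0],[0,-0.1,0,0,0,0,0]]' | grep -E "ee_pos|force"; done
python3 - <<'E'
from h import *
snap("side","g8",(170,110,300,240),5)
a=cv2.imread("pics/g7_raw.png").astype(int)[170:235,205:225];b=cv2.imread("pics/g8_raw.png").astype(int)[170:235,205:225];print(abs(a-b).mean(), abs(a-b).max())
E
```

```text
ee_pos: [0.6043, -0.0371, 0.0292]
ft_force: [-4.7, -0.7, 1.8]
ee_pos: [0.6043, -0.0371, 0.0292]
ft_force: [-7.7, -0.2, 3.2]
0.6987179487179487 13
```

View pics/g8.png

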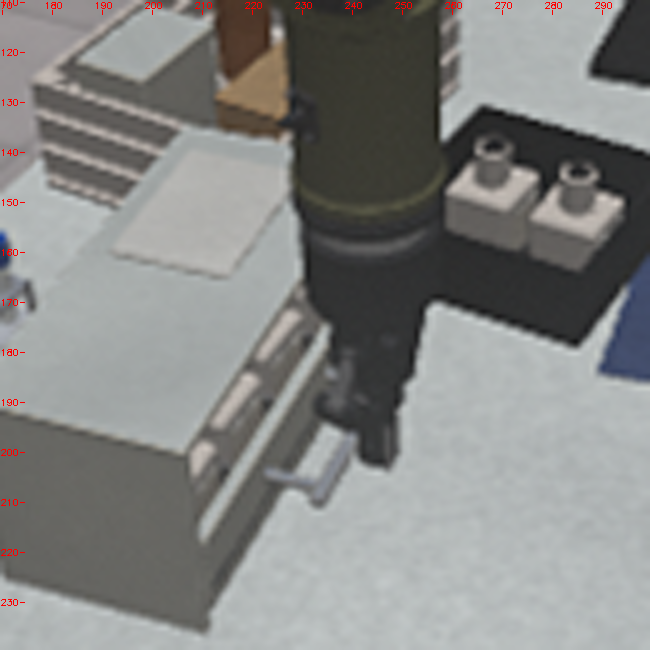

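The stop was reached: the TCP stalled while the force rose to 8 N. Back away, rise, and verify it stayed home.

```bash
python3 -m crank '[[0,0.3,0,0,0,0,0],[0,1,0,0,0,0,0],[0,3,0,0,0,0,0],[0,6,0,0,0,0,0],[0,8,0,0,0,0,0],[0,8,-4,0,0,0,0],[0,8,-9,0,0,0,0],[0,8,-14,0,0,0,0],[0,8,-18,0,0,0,3],[0,8,-18,0,0,0,4.5]]'
python3 - <<'E'
from h import *
plan((.415,.322,.21,-83.9))
snap("side","g9",(170,110,300,240),5)
snap("top","g9t",(220,110,340,230),5)
E
```

```text
time_s: 53.72
ee_pos: [0.5285, -0.0454, 0.2127]
ee_rot: [-0.002, 0.744, -0.668, 0.003]
ft_force: [-0.8, 0.2, -0.2]
finger_gap: 0.418
now [ 0.5285 -0.0454  0.2127] yaw -83.9 q [ 0.29  0.38 -0.36  1.78  0.16  1.   -1.59] F [-0.8  0.2 -0.2] gap 3.568 t 53.73
(0.415, 0.322, 0.21, -83.9) -> [-37.74   7.38   0.16] [-0.4 -0.1  0. ]
```

View pics/g9.png

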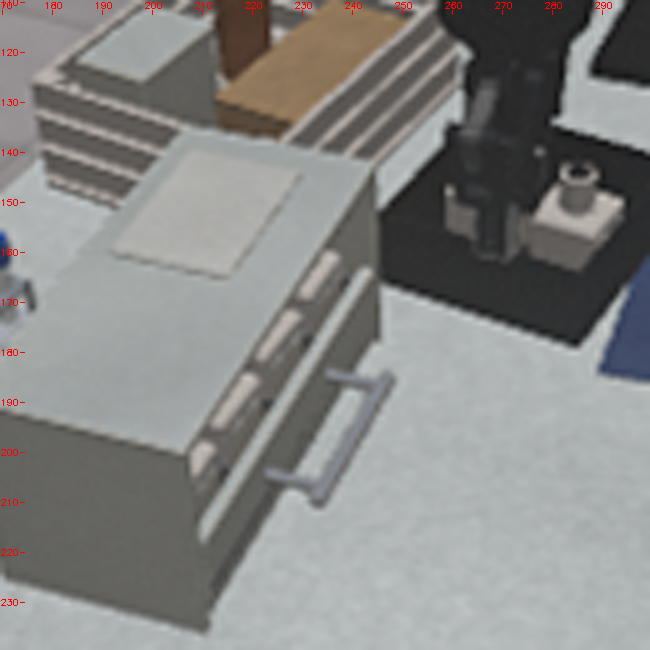

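View pics/g9t.png

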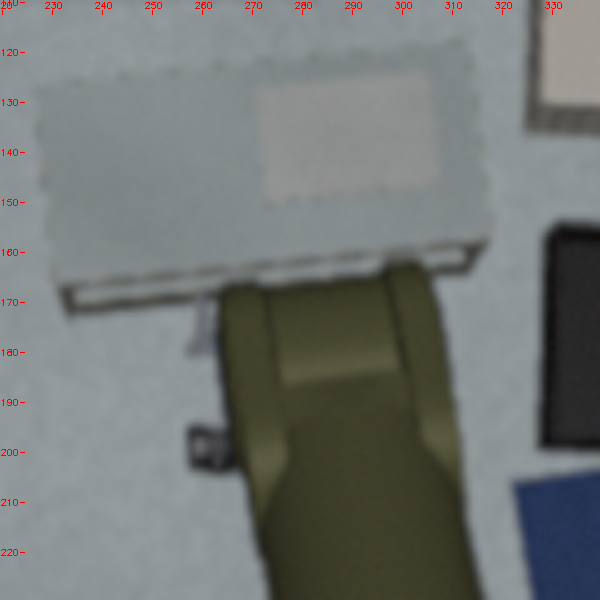

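The drawer stays flush with the cabinet front, and the bottles' white bodies show inside at (205,200) to (235,165). Next is the crank, so I'll refine the axis and knob from the rim and knob circles.

Run:
```python
from h import *
np.set_printoptions(precision=4,suppress=True)
G={}
for n in("top","side"):
    im=cv2.imread(f"pics/{n}0.png").astype(float).mean(2);im=gaussian_filter(im,.7);G[n]=np.hypot(*np.gradient(im))
def fc(r,z,x,y,views=("top","side")):
    def c(p):
        s=0
        for n in views:
            q=proj(n,circ(r,z)+[p[0],p[1],0]);s-=map_coordinates(G[n],[q[:,1],q[:,0]],order=1).mean()
        return s
    b=min((c((x+a,y+d)),(x+a,y+d)) for a in np.arange(-.008,.009,.002) for d in np.arange(-.008,.009,.002))
    o=minimize(c,b[1],method="Nelder-Mead");return o.x,o.fun
for v in(("top","side"),("top",),("side",)):
    print(v,"disc",fc(.056,.088,.449,.301,v),"body",fc(.07,.07,.449,.301,v),"knob",fc(.011,.133,.415,.322,v))
d=fc(.056,.088,.449,.301)[0];k=fc(.011,.133,.415,.322)[0]
over("side0","k1",(190,270,280,350),8,[("side",circ(.056,.088)+[*d,0]),("side",circ(.011,.133)+[*k,0]),("side",circ(.011,.089)+[*k,0])])
over("top0","k2",(145,200,200,255),10,[("top",circ(.056,.088)+[*d,0]),("top",circ(.011,.133)+[*k,0])])
```

```text
('top', 'side') disc (array([0.4495, 0.3029]), np.float64(-31.62356210376874)) body (array([0.4491, 0.3035]), np.float64(-30.043797677786834)) knob (array([0.4136, 0.327 ]), np.float64(-42.9008253582845))
('top',) disc (array([0.4476, 0.3026]), np.float64(-13.639058738170425)) body (array([0.4464, 0.2975]), np.float64(-16.858587358126787)) knob (array([0.4117, 0.3205]), np.float64(-23.081516154674677))
('side',) disc (array([0.4498, 0.3031]), np.float64(-18.935073715569175)) body (array([0.4495, 0.3038]), np.float64(-16.56873056400187)) knob (array([0.4136, 0.3274]), np.float64(-28.079487118200962))
```

View pics/k1.png

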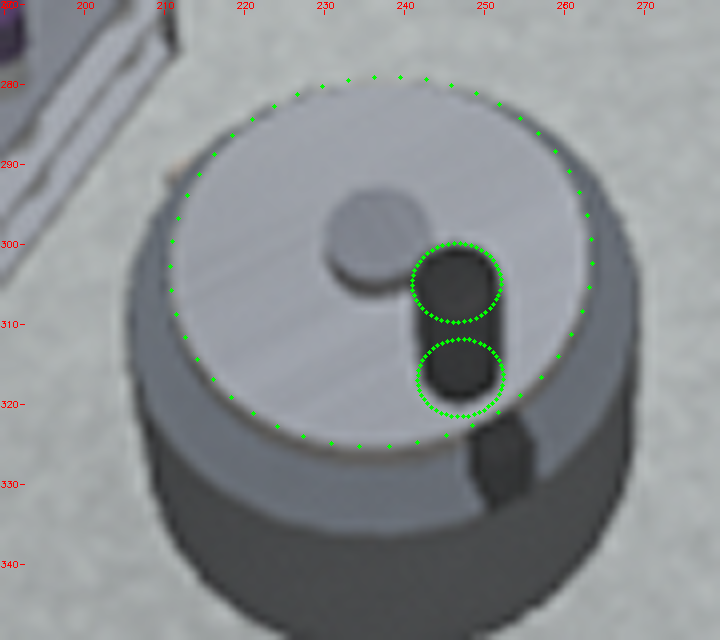

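View pics/k2.png

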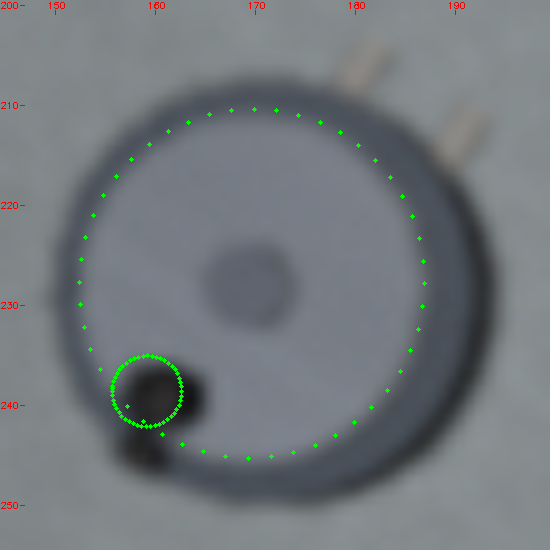

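The side fit of the rim is good. I take the axis at about (.449,.302) and the knob at about (.4135,.3235). Move above the knob with the jaws tangential.

```bash
python3 -c "
from h import *
plan((.4135,.3235,.21,-12),(.4135,.3235,.21,60))"
```

```text
now [ 0.5265 -0.0456  0.2094] yaw -83.9 q [ 0.29  0.39 -0.36  1.79  0.16  0.99 -1.6 ] F [-0.5  0.7 -0.5] gap 4.517 t 53.83
(0.4135, 0.3235, 0.21, -12) -> [-37.9    7.31  -0.09] [ -0.1  -0.1 -71.9]
(0.4135, 0.3235, 0.21, 60) -> [-37.9    7.31  -0.09] [ 0.000e+00 -1.000e-01 -1.439e+02]
```

```bash
python3 -m crank '[[-2,0.4,0,0,0,-8,4.5],[-6,1.2,0,0,0,-18,4.5],[-10,2,0,0,0,-28,4.5],[-14,2.8,0,0,0,-38,4.5],[-18,3.5,0,0,0,-48,4.5],[-22,4.2,0,0,0,-58,4.5],[-26,5,0,0,0,-68,4.5],[-30,5.8,0,0,0,-78,4.5],[-34,6.6,0,0,0,-88,4.5],[-37,7.2,0,0,0,-98,4.5],[-37.9,7.3,0,0,0,-108,4.5],[-37.9,7.3,0,0,0,-118,4.5],[-37.9,7.3,0,0,0,-128,4.5],[-37.9,7.3,0,0,0,-138,4.5],[-37.9,7.3,0,0,0,-144,4.5],[-37.9,7.3,0,0,0,-144,4.5],[-37.9,7.3,2,0,0,-144,4.5],[-37.9,7.3,4,0,0,-144,4.5],[-37.9,7.3,4,0,0,-144,4.5]]'
python3 - <<'E'
from h import *
plan((.4135,.3235,.1,60))
snap("side","k3",(190,240,290,350),6)
E
```

```text
time_s: 56.2
ee_pos: [0.4127, 0.3227, 0.1677]
ee_rot: [0.0, 0.866, 0.5, -0.002]
ft_force: [-0.6, -0.3, -0.9]
finger_gap: 0.528
now [0.4127 0.3227 0.1677] yaw 60.0 q [-0.05  0.59 -1.04  1.85  0.58  1.05 -0.28] F [-0.6 -0.3 -0.9] gap 4.506 t 56.2
(0.4135, 0.3235, 0.1, 60) -> [0.13 0.04 6.77] [-0.1  0.2  0. ]
```

View pics/k3.png

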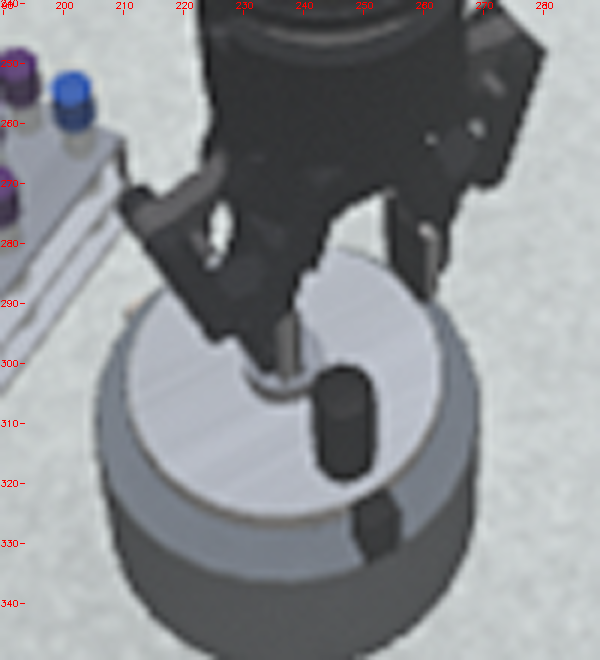

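Run:
```python
from h import *
a=np.radians(60);d=np.array([np.cos(a),np.sin(a),0])*.0225
p=np.array([.4127,.3227,.175])
print(proj("side",[p+d,p-d,p,[.4135,.3235,.133]]).round(1))
```

```text
[[237.5 296.8]
 [257.3 285.4]
 [247.5 291. ]
 [247.4 303.5]]
```

The geometry agrees to about 1 px. Descend around the knob, but don't close yet.

```bash
python3 -m crank '[[0.1,0,1.5,0,0,0,4.5],[0.1,0,3,0,0,0,4.5],[0.1,0,4.5,0,0,0,4.5],[0.1,0,5.7,0,0,0,4.5],[0.1,0,6.7,0,0,0,4.5],[0.1,0,6.7,0,0,0,4.5]]'
python3 - <<'E'
from h import *
plan((.4135,.3235,.1,60))
snap("side","k4",(190,240,290,350),6)
E
```

```text
time_s: 57.0
ee_pos: [0.4136, 0.3242, 0.1015]
ee_rot: [0.0, 0.865, 0.501, -0.001]
ft_force: [0.1, -0.3, 0.3]
finger_gap: 0.53
now [0.4136 0.3242 0.1015] yaw 60.1 q [-0.11  0.66 -0.97  1.93  0.69  0.93 -0.37] F [ 0.1 -0.3  0.3] gap 4.523 t 57.0
(0.4135, 0.3235, 0.1, 60) -> [-0.07  0.02  0.16] [-0.   0.1  0.1]
```

View pics/k4.png

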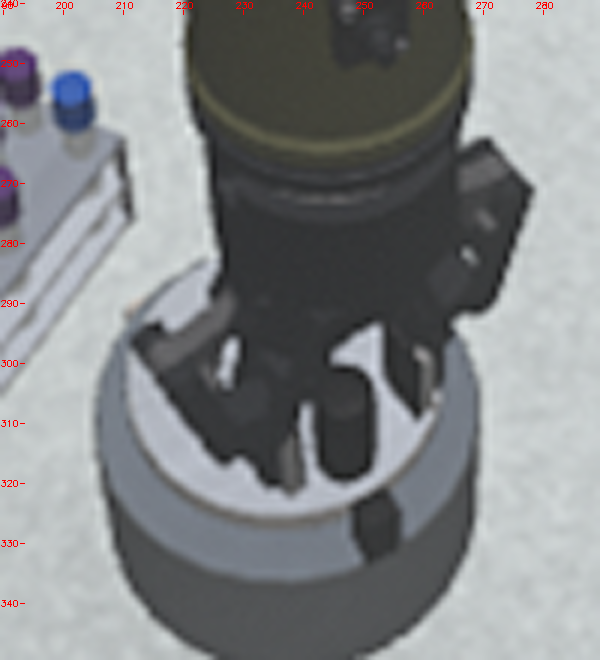

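The knob (247,308) stands between the fingers. Close on it.

```bash
python3 -m crank '[[0,0,0,0,0,0,1],[0,0,0,0,0,0,1],[0,0,0,0,0,0,1],[0,0,0,0,0,0,1],[0,0,0,0,0,0,1]]'
python3 - <<'E'
from h import *
o=arm.get_obs()
plan((.449,.302,.1,60))
snap("side","k5",(190,240,290,350),6)
E
```

```text
time_s: 57.68
ee_pos: [0.4142, 0.3248, 0.1029]
ee_rot: [-0.0, 0.866, 0.501, 0.001]
ft_force: [-0.4, -0.7, 6.3]
finger_gap: 0.239
now [0.4142 0.3248 0.1029] yaw 60.1 q [-0.11  0.66 -0.97  1.93  0.68  0.93 -0.37] F [-0.4 -0.7  6.3] gap 2.037 t 57.67
(0.449, 0.302, 0.1, 60) -> [-0.24  4.16  0.29] [ 0.  -0.1  0.1]
```

View pics/k5.png

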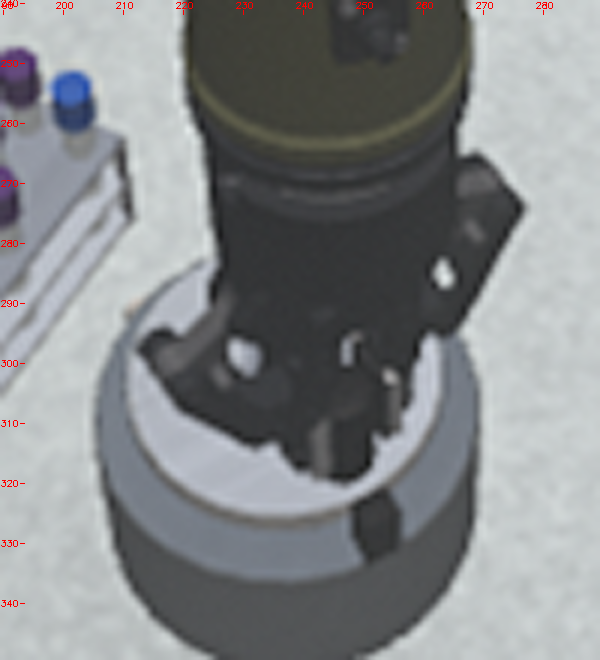

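The knob is gripped (gap 2.04). In the tool axes the crank axis lies about 4.2 cm along +y. First quarter turn clockwise in 6° rows.

```bash
python3 -m crank '[[0.44,0.04,-0.1,0,0,0,1],[0.87,0.13,-0.1,0,0,0,1],[1.29,0.27,-0.1,0,0,0,1],[1.69,0.45,-0.1,0,0,0,1],[2.07,0.66,-0.1,0,0,0,1],[2.43,0.92,-0.1,0,0,0,1]]'; python3 -c "
from h import *
plan((.449,.302,.1,60))"
```

```text
time_s: 58.48
ee_pos: [0.4341, 0.3412, 0.1031]
ee_rot: [-0.0, 0.865, 0.501, -0.0]
ft_force: [-2.0, -0.1, -4.0]
finger_gap: 0.237
now [0.4341 0.3412 0.1031] yaw 60.1 q [-0.13  0.69 -0.96  1.86  0.69  0.97 -0.35] F [-2.  -0.1 -4. ] gap 2.025 t 58.48
(0.449, 0.302, 0.1, 60) -> [-2.65  3.25  0.31] [-0.   0.   0.1]
```

Forces are small. Continue to 90°.

```bash
python3 -m crank '[[0.33,0.29,0,0,0,0,1],[0.62,0.62,0,0,0,0,1],[0.88,0.97,0,0,0,0,1],[1.11,1.35,0,0,0,0,1],[1.29,1.75,0,0,0,0,1],[1.43,2.17,0,0,0,0,1],[1.52,2.6,0,0,0,0,1],[1.57,3.04,0,0,0,0,1],[1.57,3.48,0,0,0,0,1]]'; python3 -c "
from h import *
plan((.449,.302,.1,60))
snap('side','k6',(190,240,290,350),6)"
```

```text
time_s: 59.6
ee_pos: [0.4726, 0.3372, 0.1032]
ee_rot: [-0.0, 0.866, 0.501, 0.0]
ft_force: [0.8, 5.0, -9.9]
finger_gap: 0.24
now [0.4726 0.3372 0.1032] yaw 60.1 q [-0.1   0.73 -0.95  1.78  0.69  1.01 -0.28] F [ 0.8  5.  -9.9] gap 2.046 t 59.6
(0.449, 0.302, 0.1, 60) -> [-4.23 -0.29  0.32] [ 0.  -0.   0.1]
```

View pics/k6.png

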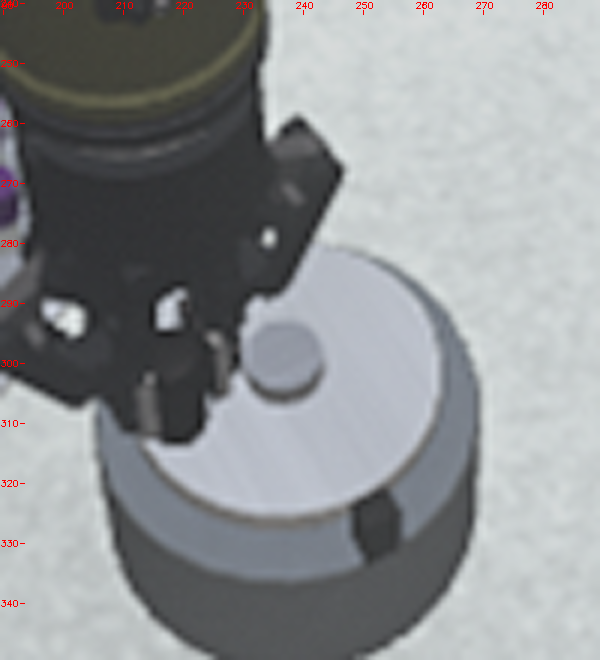

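The centre fitted from the measured points is (.4495,.3021), as expected. I apply a 1 mm correction and continue to 180°.

```bash
python3 -m crank '[[0.02,0.41,0.1,0,0,0,1],[-0.05,0.82,0.15,0,0,0,1],[-0.19,1.24,0.15,0,0,0,1],[-0.37,1.64,0.15,0,0,0,1],[-0.58,2.02,0.15,0,0,0,1],[-0.84,2.38,0.15,0,0,0,1],[-1.13,2.71,0.15,0,0,0,1]]'; python3 -c "
from h import *
plan((.4495,.3021,.1,60))"; python3 -m crank '[[-0.33,0.3,0,0,0,0,1],[-0.68,0.56,0,0,0,0,1],[-1.06,0.78,0,0,0,0,1],[-1.46,0.96,0,0,0,0,1],[-1.88,1.1,0,0,0,0,1],[-2.31,1.19,0,0,0,0,1],[-2.75,1.24,0,0,0,0,1],[-3.19,1.24,0,0,0,0,1]]';  python3 -c "
from h import *
plan((.4495,.3021,.1,60))
snap('side','k7',(190,240,290,350),6)"
```

```text
time_s: 60.52
ee_pos: [0.4899, 0.3142, 0.103]
ee_rot: [-0.0, 0.865, 0.501, 0.001]
ft_force: [-3.0, 2.2, 4.7]
finger_gap: 0.235
now [0.4899 0.3142 0.103 ] yaw 60.1 q [-0.05  0.73 -0.96  1.78  0.7   1.01 -0.23] F [-3.   2.2  4.7] gap 2.006 t 60.52
(0.4495, 0.3021, 0.1, 60) -> [-3.06 -2.9   0.29] [ 0.  -0.1  0.1]
time_s: 61.52
ee_pos: [0.4857, 0.2807, 0.1029]
ee_rot: [-0.0, 0.866, 0.501, 0.001]
ft_force: [-0.9, 1.7, 4.7]
finger_gap: 0.235
now [0.4857 0.2807 0.1029] yaw 60.1 q [ 0.01  0.7  -0.97  1.84  0.7   0.98 -0.21] F [-0.9  1.7  4.7] gap 2.006 t 61.52
(0.4495, 0.3021, 0.1, 60) -> [ 0.05 -4.2   0.29] [ 0.1 -0.2  0.1]
```

View pics/k7.png

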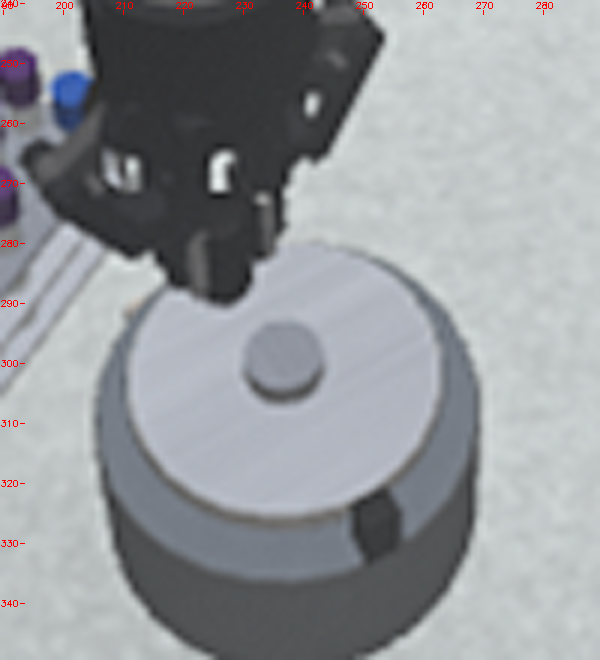

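It is at 178° and following cleanly. Third quarter.

```bash
python3 -m crank '[[-0.44,-0.04,-0.05,0,0,0,1],[-0.87,-0.13,-0.05,0,0,0,1],[-1.29,-0.27,-0.05,0,0,0,1],[-1.69,-0.45,-0.05,0,0,0,1],[-2.07,-0.66,-0.05,0,0,0,1],[-2.43,-0.92,-0.05,0,0,0,1],[-2.76,-1.21,-0.05,0,0,0,1],[-3.05,-1.54,-0.05,0,0,0,1],[-3.31,-1.89,-0.05,0,0,0,1],[-3.54,-2.27,-0.05,0,0,0,1],[-3.72,-2.67,-0.05,0,0,0,1],[-3.86,-3.09,-0.05,0,0,0,1],[-3.95,-3.52,-0.05,0,0,0,1],[-4,-3.96,-0.05,0,0,0,1],[-4,-4.4,-0.05,0,0,0,1]]'; python3 -c "
from h import *
plan((.4495,.3021,.1,60))
snap('side','k8',(190,240,290,350),6)"
```

```text
time_s: 63.45
ee_pos: [0.4274, 0.2665, 0.1029]
ee_rot: [0.001, 0.866, 0.5, 0.001]
ft_force: [2.1, -1.8, 9.2]
finger_gap: 0.239
now [0.4274 0.2665 0.1029] yaw 60.1 q [ 0.02  0.64 -0.99  1.98  0.69  0.9  -0.28] F [ 2.1 -1.8  9.2] gap 2.037 t 63.45
(0.4495, 0.3021, 0.1, 60) -> [4.19 0.13 0.29] [0.1 0.  0.1]
```

View pics/k8.png

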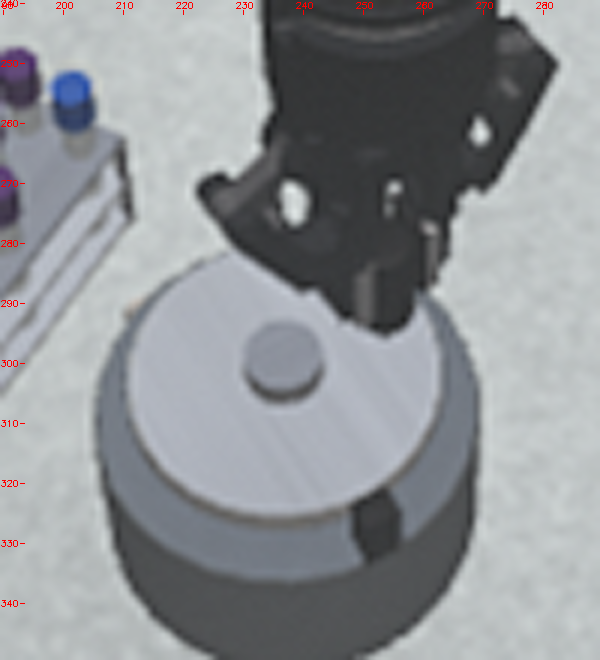

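Three quarters done. Before the last quarter I'll measure the block's bearing from the axis, since the knob must end there.

Run:
```python
from h import *
im=cv2.imread("pics/k8_raw.png").astype(float).mean(2)
c=np.array([.4495,.3021])
crop("k8_raw","k9",(235,305,270,340),18)
for b in (141,145,149,153):
    P=place([(.058,.007,.092),(.07,.007,.092),(.07,-.007,.092),(.058,-.007,.092),(.07,.007,.07),(.07,-.007,.07)],*c,np.radians(b))
    print(b,proj("side",P).round(1).tolist())
```

```text
141 [[251.7, 321.1], [254.2, 326.0], [247.8, 328.8], [245.4, 323.8], [254.3, 331.6], [248.0, 334.3]]
145 [[253.4, 320.0], [256.3, 324.8], [250.1, 327.9], [247.3, 323.1], [256.3, 330.4], [250.3, 333.5]]
149 [[255.0, 318.9], [258.2, 323.4], [252.3, 327.0], [249.1, 322.4], [258.3, 329.0], [252.5, 332.5]]
153 [[256.5, 317.7], [260.0, 322.0], [254.5, 325.9], [250.9, 321.5], [260.1, 327.6], [254.6, 331.4]]
```

View pics/k9.png

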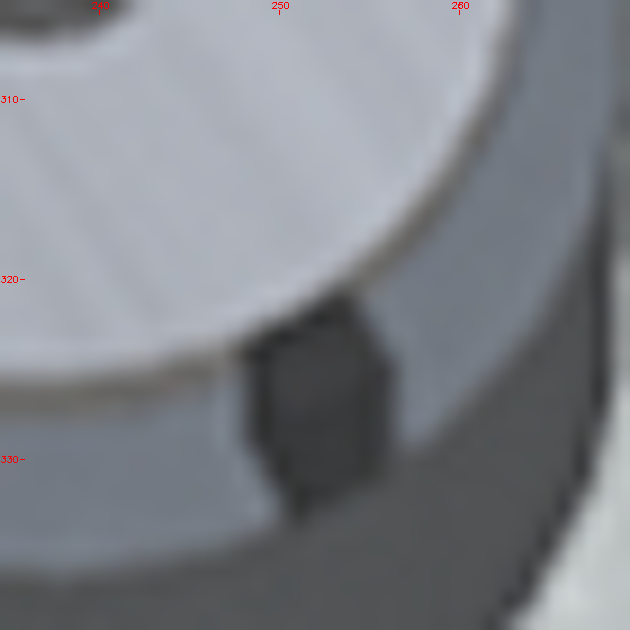

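The block bears about 145.7° and the knob started near 147.2°, so I finish the full turn plus about 1°.

```bash
python3 -m crank '[[0.04,-0.44,-0.15,0,0,0,1],[0.13,-0.87,-0.15,0,0,0,1],[0.27,-1.29,-0.15,0,0,0,1],[0.45,-1.69,-0.15,0,0,0,1],[0.66,-2.07,-0.15,0,0,0,1],[0.92,-2.43,-0.15,0,0,0,1],[1.21,-2.76,-0.15,0,0,0,1],[1.54,-3.05,-0.15,0,0,0,1],[1.89,-3.31,-0.15,0,0,0,1],[2.27,-3.54,-0.15,0,0,0,1],[2.67,-3.72,-0.15,0,0,0,1],[3.09,-3.86,-0.15,0,0,0,1],[3.52,-3.95,-0.15,0,0,0,1],[3.96,-4,-0.15,0,0,0,1],[4.4,-4,-0.15,0,0,0,1],[4.47,-4,-0.15,0,0,0,1],[4.47,-4,-0.15,0,0,0,1]]'; python3 -c "
from h import *
plan((.4495,.3021,.1,60))
e=np.array(arm.get_obs()['ee_pos'])[:2]-[.4495,.3021];print(np.degrees(np.arctan2(e[1],e[0])),np.hypot(*e))"
```

```text
time_s: 65.62
ee_pos: [0.4141, 0.325, 0.1032]
ee_rot: [0.001, 0.866, 0.501, -0.001]
ft_force: [3.9, -3.2, -10.0]
finger_gap: 0.239
now [0.4141 0.325  0.1032] yaw 60.1 q [-0.11  0.66 -0.97  1.92  0.68  0.93 -0.37] F [  3.9  -3.2 -10. ] gap 2.040 t 65.62
(0.4495, 0.3021, 0.1, 60) -> [-0.22  4.21  0.32] [0.  0.1 0.1]
147.0318065295716 0.04216864356394186
```

One small nudge of about 1 mm, then release and rise straight up.

```bash
python3 -m crank '[[0.1,0.1,0.15,0,0,0,1],[0.1,0.1,0.15,0,0,0,1],[0.1,0.1,0.15,0,0,0,4.5],[0.1,0.1,0.1,0,0,0,4.5],[0.1,0.1,0.1,0,0,0,4.5],[0.1,0.1,0.1,0,0,0,4.5],[0.1,0.1,-1.5,0,0,0,4.5],[0.1,0.1,-4,0,0,0,4.5],[0.1,0.1,-8,0,0,0,4.5],[0.1,0.1,-12,0,0,0,4.5],[0.1,0.1,-15,0,0,0,4.5],[0.1,0.1,-15,0,0,0,4.5]]'; python3 -c "
from h import *
plan((.44,.0,.25,60))"
```

```text
time_s: 67.12
ee_pos: [0.4158, 0.3278, 0.2569]
ee_rot: [-0.001, 0.865, 0.501, 0.002]
ft_force: [0.2, -0.0, -1.4]
finger_gap: 0.527
now [0.4158 0.3278 0.2569] yaw 60.1 q [-0.    0.5  -1.11  1.71  0.48  1.23 -0.18] F [ 0.2 -0.  -1.4] gap 4.499 t 67.12
(0.44, 0.0, 0.25, 60) -> [-27.22  18.42   0.59] [ 0.1 -0.3  0.1]
```

Move the arm aside toward free space, then check everything.

```bash
python3 -m crank '[[-4,2.7,0,0,0,0,4.5],[-8,5.4,0,0,0,0,4.5],[-12,8.1,0,0,0,0,4.5],[-16,10.8,0,0,0,0,4.5],[-20,13.5,0,0,0,0,4.5],[-24,16.2,0,0,0,0,4.5],[-27,18.4,0,0,0,0,4.5],[-27,18.4,0,0,0,0,4.5]]'
python3 - <<'E'
from h import *
plan((.44,.0,.25,60))
snap("side","z1",None,1.5)
snap("top","z1t",None,1.5)
crop("z1_raw","z2",(190,270,280,350),8)
crop("z1t_raw","z3",(145,200,200,255),10)
E
```

```text
time_s: 68.12
ee_pos: [0.4403, -0.0026, 0.253]
ee_rot: [-0.0, 0.867, 0.498, -0.001]
ft_force: [-0.4, 0.1, -0.6]
finger_gap: 0.532
now [ 0.4403 -0.0026  0.253 ] yaw 59.8 q [ 0.86  0.39 -1.26  1.91  0.41  1.14  0.48] F [-0.4  0.1 -0.6] gap 4.547 t 68.12
(0.44, 0.0, 0.25, 60) -> [ 0.21 -0.16  0.3 ] [-0.1  0.1 -0.2]
```

View pics/z1.png

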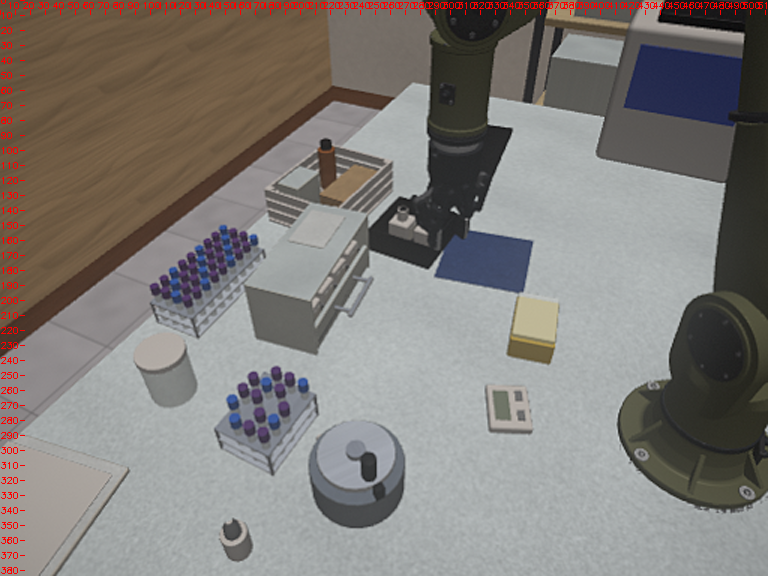

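View pics/z1t.png

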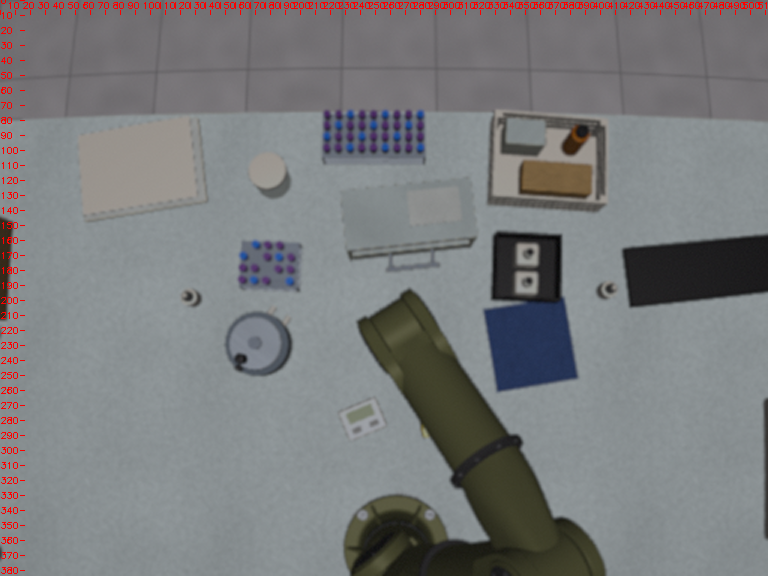

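View pics/z2.png

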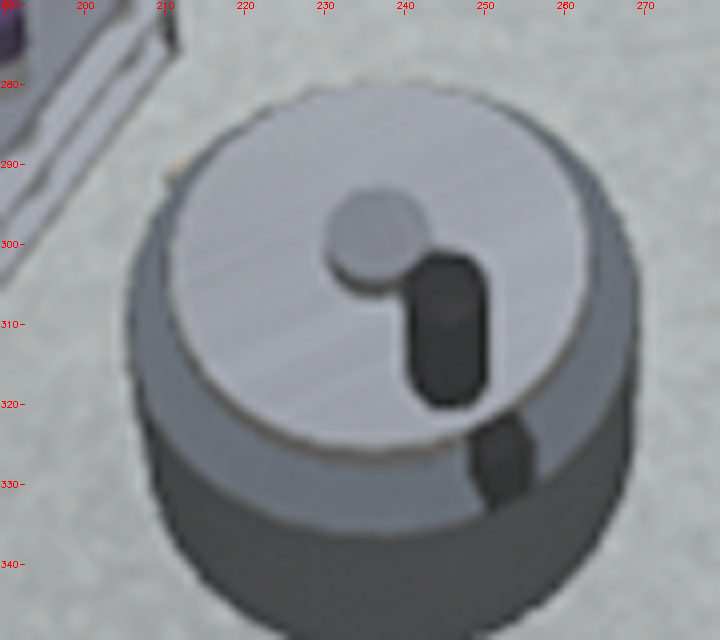

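View pics/z3.png

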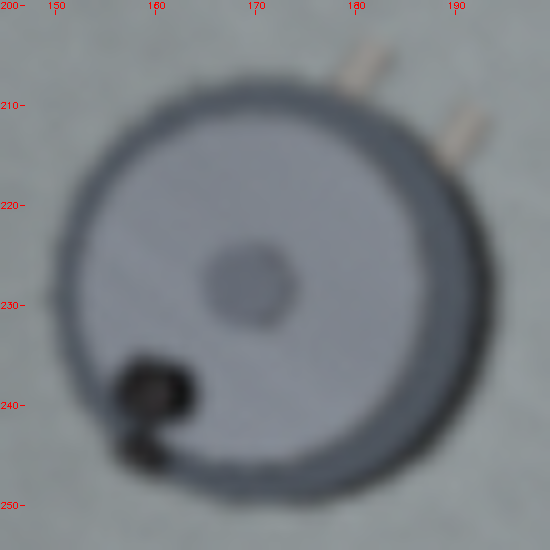

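The knob appears slightly further clockwise than at the start. I'll quantify that against the block.

Run:
```python
from h import *
c=np.array([.4495,.3021])
def dark(raw,box):
    im=cv2.imread(f"pics/{raw}.png").astype(float).mean(2)
    x0,y0,x1,y1=box;s=im[y0:y1,x0:x1];w=np.clip(90-s,0,None);yy,xx=np.mgrid[y0:y1,x0:x1];return (w*xx).sum()/w.sum(),(w*yy).sum()/w.sum()
for r,b in(("side0",(240,298,254,320)),("k3_raw",(240,303,254,320)),("k4_raw",(243,301,253,320)),("z1_raw",(240,298,254,320))): print(r,dark(r,b))
for a in(150,148,146,144,142,140,138):
    P=np.array([[c[0]+.042*np.cos(np.radians(a)),c[1]+.042*np.sin(np.radians(a)),z] for z in(.089,.111,.133)])
    print(a,proj("side",P).round(1).tolist(),proj("top",P[2]).round(1))
P=np.array([[c[0]+.064*np.cos(np.radians(a)),c[1]+.064*np.sin(np.radians(a)),.092] for a in(144,146,148)]);print(proj("top",P).round(1),proj("top",[[*c,.1]]).round(1))
for t in("top0","z1t_raw"): print(t,dark(t,(154,233,167,242)))
```

```text
side0 (np.float64(246.82945820266033), np.float64(310.17156915756465))
k3_raw (np.float64(246.82614942528738), np.float64(310.8770898641588))
k4_raw (np.float64(246.99892223958614), np.float64(310.14587487201595))
z1_raw (np.float64(245.47661360662886), np.float64(310.8322612298299))
150 [[248.2, 315.3], [248.0, 309.4], [247.7, 303.4]] [[160.4 238.8]]
148 [[247.6, 315.6], [247.3, 309.8], [247.1, 303.7]] [[160.  238.6]]
146 [[247.0, 316.0], [246.7, 310.1], [246.4, 304.1]] [[159.7 238.3]]
144 [[246.3, 316.3], [246.1, 310.4], [245.8, 304.4]] [[159.3 238. ]]
142 [[245.7, 316.6], [245.4, 310.7], [245.1, 304.7]] [[158.9 237.7]]
140 [[245.0, 316.8], [244.7, 311.0], [244.4, 305.0]] [[158.6 237.4]]
138 [[244.4, 317.1], [244.1, 311.3], [243.7, 305.2]] [[158.2 237.1]]
[[157.8 243.9]
 [158.3 244.3]
 [158.9 244.7]] [[169.2 227.7]]
top0 (np.float64(160.72475143903716), np.float64(239.10709924995638))
z1t_raw (np.float64(159.98120168657763), np.float64(238.75755446240336))
```

The knob is now about 4° clockwise of where it started and about 3.5° past the block's bearing, roughly 2.5 mm. That is inside the start's own ±7° scatter. Last look at the drawer and the droppers.

Run:
```python
from h import *
crop("z1_raw","z4",(160,130,260,240),6)
crop("z1t_raw","z5",(220,110,420,270),4)
a=cv2.imread("pics/g8_raw.png").astype(int)[195:235,195:225];b=cv2.imread("pics/z1_raw.png").astype(int)[195:235,195:225];print(abs(a-b).mean())
```

```text
3.1641666666666666
```

View pics/z4.png

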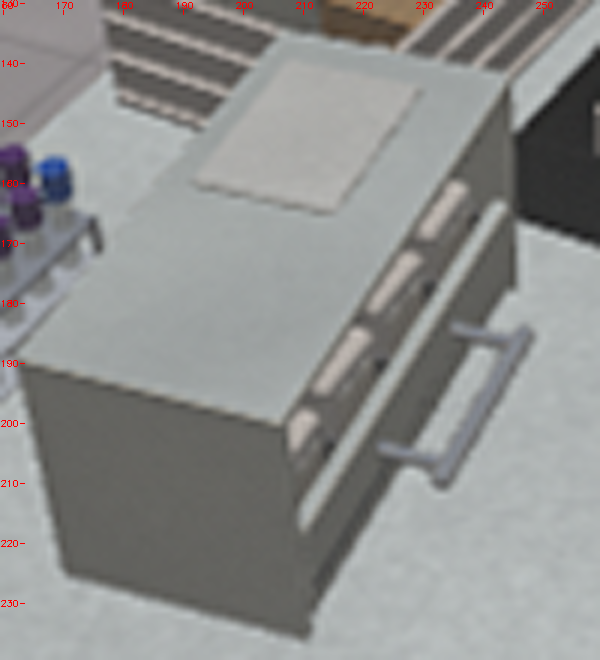

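View pics/z5.png

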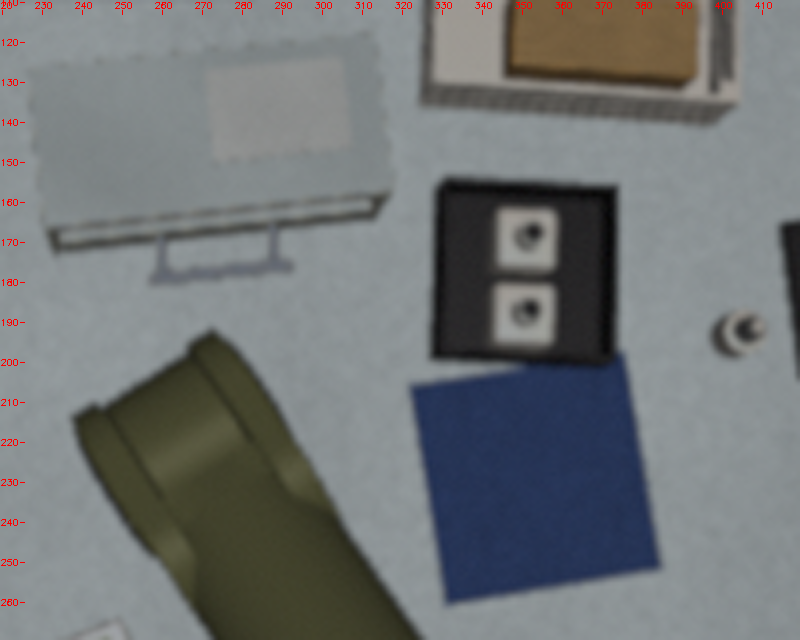

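The drawer is flush, with four bodies visible at (210,202), (217,190), (226,176) and (234,165). The bin holds two bottles, the pad is empty, and dropper1 stands at (404,192). The arm is clear, so I hand in.

```bash
python3 -c "
from cell import close_job
print(close_job())"
```

```text
the job is handed in; nothing more can be done
None
```

The job is handed in and was done in the order asked; it took about 68 of the 210 s.

- **Bottles:** Both spent bottles went from the drawer into the bin, standing upright. All four fresh bottles went upright into bays 0–3, one each. One of them had been knocked a few centimetres on the pad; I found it again by camera and placed it normally.
- **Drawer:** I pushed it home at about 40 mm/s, then about 8 mm/s at the end. Resistance reached about 9 N and faded as the detent took it; against the stop I read about 8 N. It stayed flush after I backed away.
- **Crank:** I turned it one full turn clockwise with the knob held.

**Last checks:** The final pictures show the drawer flush with four bodies inside, two bottles in the bin and the pad empty. Both droppers are upright and the arm touches nothing.

**One small disagreement:** The knob stopped about 4° (0.07 rad) clockwise of where it started. By my measurement, good to about 2°, that is about 3.5° (2.5 mm) past the index block. I left it because that is inside the ±0.12 rad the start allows.

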